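# Refit the return spring of a microscope stage carriage

## Robot

A 7-joint arm with a two-finger parallel gripper is mounted at the origin on the work surface. World frame = base frame: x ahead of the robot, y to its left, z up, the work surface at z = 0. Lengths are in m, angles in rad, forces in N, time in s.
With the tool pointing down it reaches from about 0.425 to 0.925 m from the base axis. Payload 6.8 kg.
Tool frame: the origin (TCP) lies at the very end of the fingers, on their centre line; the grasp point (between the pads) lies 19 mm behind it; z points along the fingers, y is the direction in which the jaws open and shut (so a half turn about z gives the same grasp; the last joint's range is limited). The gripper opens to 85 mm and grips with 20 to 120 N. Pads are 22 mm wide; open, the fingers measure 114 mm over their backs; the gripper's body (76 mm by 85 mm) begins 54 mm behind the grasp point. The pads swing forward as they close: fully open they stand 13 mm farther back than shut.
Start: joints at [1.063, 0.477, 0.022, 1.555, -0.011, 1.109, -0.083], TCP at [0.263, -0.622, 0.231] pointing down, gripper open.
Joint ranges: [-2.96, 2.96], [-0.34, 2.1], [-1.41, 1.46], [0.24, 2.44], [-1.37, 4.51], [0.17, 1.92], [-2.96, 2.96]. Speed limits (rad/s): [2.39, 2.39, 3.14, 3.14, 3.14, 3.14, 3.14].

## Interface

Orientations are given as a rotation vector (axis times angle).
In Python, from bench import monitor, viewer, job gives the robot as it stands. The module is installed in compiled form; this text tells all that it offers.
- The arm moves only by the tool drive_tool, never from a script. Its argument "commands" is a list of rows, each an object with "linear": the shift along the tool's x, y, z in m, a list of three; "dr": the turn, a rotation vector about the tool's x, y, z in degrees, a list of three; "jaw": the closure, from 0 (fully open) to 1 (shut). A call has 1 to 8 rows; each row shifts and turns the pose as measured when the row begins, along the tool's axes as they then stand; what a row does not reach is not made up. A row lasts 1/8 s, in which the tool goes at most 62.5 mm and 10.7 degrees, less where a joint would pass 70% of its speed; a pose out of reach is approached as far as the arm can. A call is refused whole if a number of a shift passes 0.0625 or a number of a turn 10.7, either way. A call with a gripper value outside its range is refused whole. The fingers move at their own pace and stop on an object; "force" is the grip in N (left out, the last holds). Time passes only in rows, so rows that do not move let the fingers close. It gives the time, the measured TCP pose, the force and the opening at its end, in the units of the state.
- monitor.get_obs(): the state, without advancing time (a new reading comes with each control period).
- viewer.grab_frame(name): name is "scene" or "top" or "wrist"; returns the picture (384x512x3 uint8, red, green, blue); there is no depth.
- viewer.calibration(name): a dict with "K" (3x3 intrinsics, pixels), "k1" (the pictures are not rectified: a ray, as slopes to the right and down, at radius r is drawn at 1 + k1 r^2 times it, then the intrinsics apply), "R" (3x3) and "t" (3): a world point X has camera coordinates R X + t. Camera axes: x right, y down, z forward; pixel columns grow to the right and rows downward; lengths in m; the calibration is good to about 2 mm. A picture is of the moment at which its call begins: read the wrist's pose just before it. calibration takes no time and is no camera call; for the wrist camera it gives the pose at the moment of the call.
- job.hand_in(): hands the job in, once; it reports no verdict.
The state is a dict: "clock": time; "joints": joint angles; "qvel": joint speeds; "tau": joint torques, N m; "tcp_pos": TCP position; "orientation": TCP orientation; "contact_force": force on the tool from outside, world axes, zero at the start; "moment": the same for the moment, N m; "grip_width": finger opening in m.
Only numpy, scipy, OpenCV 4.12 (cv2) and the standard library are available. Lean on these libraries where they do the work, as an engineer would, in place of code of your own. Each camera call takes 0.05 s, during which the arm holds its last target.

## Task

The stage carriage on the bench needs its return spring back. First swing the loose slotted strap round until its slot has taken in the clamp bolt fully, then put the spring's hook pin right down into the hole of the raised lug, and finally stretch the spring and drop its eye all the way down over the post on the strap. Let go, and leave the other things on the bench where they are.

Things in the scene. Friction and masses are not known exactly. Their poses are not given: they have to be found in the camera images.
- carriage: Fixed stage carriage: black plate 185 (x) by 200 mm (y), 10 mm thick, with aluminium lug and steel strap. Origin on the bench, midway between hole (y = -74 mm) and post (strap home, y = +74 mm), both at x = 0; z up. A rest pad, 36 by 32 mm, top 20 mm above the bench, lies at x = 0, y = 25 to 57 mm: the eye of the hooked, unstretched spring rests on it, the spring about level.
- hole (a point): Centre of the mouth of the upright through hole, 14 mm diameter, in the lug's aluminium top plate, 44 mm (carriage x) by 36 mm, 10 mm thick; its top (this point) is 45 mm above the bench, with 25 mm free below the plate. Axes as the carriage.
- strap (a joint): Angle of the steel strap about its upright pivot bolt, rad: 0 = home, slot fully on the clamp bolt, against its stop; grows to at most 1.15 as the free end swings off towards the carriage's +y (clockwise from above). It starts 0.45 to 0.95 open, stays where left (friction 0.08 N m) and swings level. The fitted spring pulls it home.
- strap_hinge (a point): Axis of the strap's pivot bolt, at half the strap's thickness, 17 mm above the bench; at carriage x = +70, y = +74 mm. The strap is 180 mm long, 30 mm wide, 6 mm thick, its top 20 mm above the bench; at home it runs from the pivot towards carriage -x.
- tab (a point): Centre of the top face of the upright tab near the strap's free end, 152 mm from the pivot axis, 46 mm above the bench. The tab is 24 mm long along the strap, 8 mm thick across it, and stands 26 mm up from the strap's top (20 to 46 mm above the bench). Pinch it across its thickness, or push it, to swing the strap; its x axis runs along the strap towards the pivot.
- clamp_bolt (a point): Centre of the top of the clamp bolt's head, 18 mm diameter, 29.5 mm above the bench; the bolt stands on the carriage at x = -45, y = +74 mm, and the strap's 12 mm wide side slot slides in under its head.
- post (a point): Centre of the top of the upright steel post on the strap, 11 mm diameter, its top 3 mm tapered, 11 mm tall above the strap's top (its top is 31 mm above the bench), 70 mm from the pivot axis. It moves with the strap; at home it stands 148 mm from the hole.
- spring: Steel tension spring on the bench, about 145 mm long, 0.18 kg. Origin: lower tip of the hook pin; x runs from pin to eye, z up. Coil 20 mm across, axis 35 mm above the tip, x = 14 to 86 mm. Hook end: a block 12 mm wide, x = -10 to 14 mm, 24 to 46 mm above the tip, with the tapered pin, 10 mm diameter, standing 24 mm down from it; hooked, the block rests on the lug.
- hook_tip (a point): Centre of the lower tip of the hook pin (10 mm diameter, 24 mm long); spring x = 0.
- hook_grip (a point): Centre of the top of the hook end block, spring x = 2 mm, 46 mm above the tip of the pin; grip the block across its 12 mm width.
- eye (a point): Centre of the bottom of the eye, at spring x = 120 mm unstretched: an upright round bush, bore 18 mm, outside 28 mm, 22 mm tall, its bottom level with the pin's tip.
- eye_grip (a point): Centre of the top of the eye end block, 23 mm from the eye's centre towards the hook, 46 mm above the bottom of the eye: block 12 mm wide, 22 mm long, its upper part from 20 to 46 mm above the eye's bottom; grip it across its 12 mm width.
- spring_eye (a joint): Stretch of the spring, m: 0 = closed, at most 0.05. The pull is 2.2 N at the first movement and grows by 180 N/m; on the post the stretch is about 0.022 (6 N). The two ends only slide apart along the spring's line, they do not bend or twist.
- objective: Bystander: standing objective lens, 34 mm diameter, 60 mm tall; origin at its foot.
- eyepiece: Bystander: standing eyepiece, 42 mm diameter, 64 mm tall; origin at its foot.
- screwdriver: Bystander: screwdriver 170 mm long lying at the near left.
- dish: Bystander: shallow glass dish 72 mm across, 16 mm tall; origin under its centre.
- jar: Bystander: amber jar 48 mm diameter, 60 mm tall; origin under its centre.
- wrench: Bystander: wrench 160 mm long lying beyond the carriage.
- slide_box: Bystander: open slide box 90 by 130 mm, 35 mm tall; origin under its centre.

How it is judged:
By the outcome, as a careful person would: the job done as asked, in the order asked, and still so for the second after the job is handed in, with the robot touching nothing.
It also fails if it takes over 56 s, if anything falls off the work surface, if the arm or the gripper's body presses on something with over 40 N, if the wrist force passes 120 N, or if a joint passes its speed limit or range.

## Working session

There is one attempt and no reset: what is moved stays moved. The work goes in short steps, Python scripts to look and compute and a tool call to move; the robot and the scene stay as the last step left them, time stands still between calls to the robot, and variables do not carry over. Pictures are saved under pics/ and viewed, and the job is handed in when it is done.

Besides the shell and the picture viewer there is one more tool, called after "Emit:" as name(argument=value, ...), one argument or row to a line, values as JSON. drive_tool: Moves the arm, as the interface text tells. Its arguments: {"type":"object","properties":{"commands":{"type":"array"},"force":{"type":"number"}},"required":["commands"]}

```bash
mkdir -p pics; ls; cat > h.py <<'E'
import numpy as np, cv2
from scipy.spatial.transform import Rotation as Rt
from bench import monitor, viewer, job
def save(n,f):
    im=viewer.grab_frame(n); c=viewer.calibration(n)
    cv2.imwrite(f'pics/{f}.png',im[:,:,::-1]); np.savez(f'pics/{f}.npz',**{k:np.array(v) for k,v in c.items()}); return im,c
def load(f):
    return cv2.imread(f'pics/{f}.png')[:,:,::-1], dict(np.load(f'pics/{f}.npz'))
def ray(c,u,v):
    K=np.array(c['K']);p=np.linalg.solve(K,[u,v,1.])[:2]
    d=p.copy()
    for _ in range(20): d=p/(1+float(c['k1'])*(d@d))
    R=np.array(c['R']); o=-R.T@np.array(c['t']); w=R.T@np.array([d[0],d[1],1]); return o,w
def onz(c,u,v,z):
    o,w=ray(c,u,v); return o+w*(z-o[2])/w[2]
def proj(c,X):
    p=np.array(c['R'])@np.array(X)+np.array(c['t']); d=p[:2]/p[2]; d=d*(1+float(c['k1'])*(d@d)); q=np.array(c['K'])@[d[0],d[1],1]; return q[:2]
E
python3 - <<'E'
from h import *
o=monitor.get_obs(); print(o)
for n in('scene','top','wrist'):
    im,c=save(n,n+'0'); print(n,c)
E
```

```text
pics
{'clock': 0.0, 'joints': array([ 1.06288697,  0.47777493,  0.02236451,  1.55645832, -0.01149775,
        1.10929869, -0.08307277]), 'qvel': array([-0.00045664,  0.00066023, -0.00023002,  0.00025899,  0.00024404,
       -0.00077682, -0.00077182]), 'tau': array([-2.41280293e-05, -5.96447539e+01,  1.60782505e+00, -2.81192994e+01,
        1.25015658e-02,  9.33681760e-03,  1.27766094e-05]), 'tcp_pos': array([ 0.26247886, -0.6212313 ,  0.23034018]), 'orientation': array([-3.07731578e+00, -6.23541872e-01,  7.89295907e-04]), 'contact_force': array([0.02391271, 0.18073474, 0.13778904]), 'moment': array([-0.01662119,  0.04482688,  0.00224846]), 'grip_width': 0.08527769372644768}
scene {'K': array([[357.19838067,   0.        , 252.72503975],
       [  0.        , 357.19838067, 190.60837966],
       [  0.        ,   0.        ,   1.        ]]), 'k1': 0.018080946062635488, 'R': array([[-0.78172722,  0.62345913, -0.01418706],
       [ 0.33900254,  0.40574537, -0.84879207],
       [-0.52343083, -0.66833331, -0.52853643]]), 't': array([ 0.43262454, -0.12215355,  1.33628281])}
top {'K': array([[372.61747051,   0.        , 259.30868243],
       [  0.        , 372.61747051, 192.81486632],
       [  0.        ,   0.        ,   1.        ]]), 'k1': -0.11959080840514133, 'R': array([[ 0.02803339, -0.99948568,  0.01557229],
       [-0.98222951, -0.03043486, -0.18519965],
       [ 0.18557834, -0.01010378, -0.98257753]]), 't': array([0.01106935, 0.59240588, 1.01528046])}
wrist {'K': array([[300.56524273,   0.        , 259.17181316],
       [  0.        , 300.56524273, 186.19748614],
       [  0.        ,   0.        ,   1.        ]]), 'k1': -0.05163161205224736, 'R': array([[ 0.38876381, -0.92133396, -0.00253675],
       [-0.88299396, -0.37336917,  0.28445935],
       [-0.2630292 , -0.10834757, -0.95868475]]), 't': array([-0.67293994, -0.03486855,  0.38062268])}
```

View pics/top0.png

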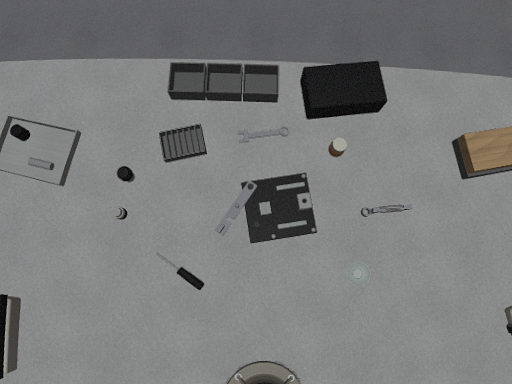

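View pics/scene0.png

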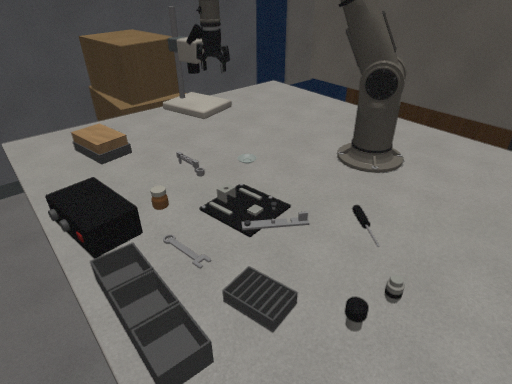

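View pics/wrist0.png

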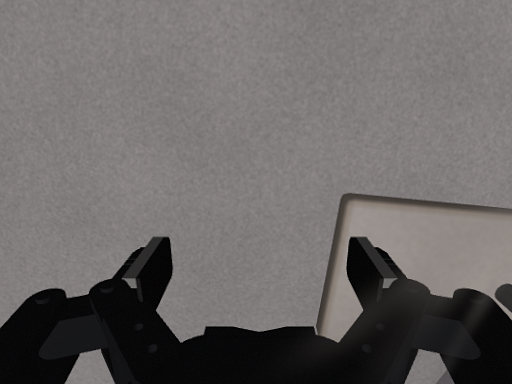

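```bash
python3 - <<'E'
from h import *
im,c=load('top0')
a=cv2.resize(im[165:250,205:325],None,fx=6,fy=6,interpolation=cv2.INTER_CUBIC)
b=cv2.resize(im[185:235,345:425],None,fx=8,fy=8,interpolation=cv2.INTER_CUBIC)
cv2.imwrite('pics/a.png',a[:,:,::-1]);cv2.imwrite('pics/b.png',b[:,:,::-1])
im,c=load('scene0')
b=cv2.resize(im[140:250,160:320],None,fx=5,fy=5,interpolation=cv2.INTER_CUBIC)
cv2.imwrite('pics/c.png',b[:,:,::-1])
E
```

```text
(no output)
```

View pics/a.png

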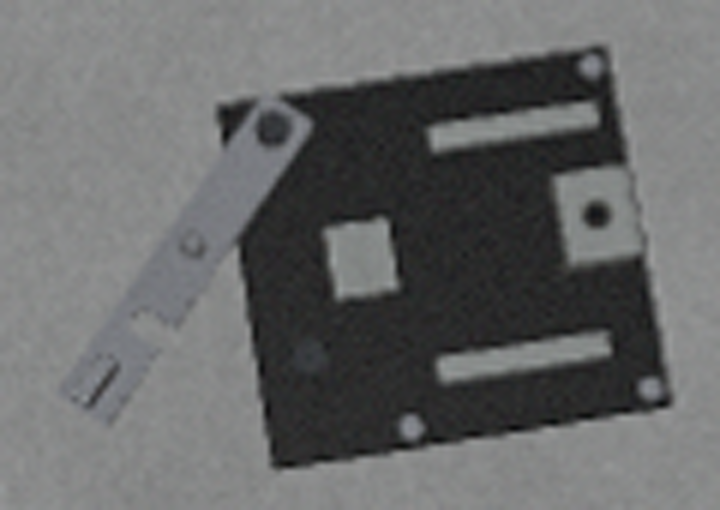

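View pics/b.png

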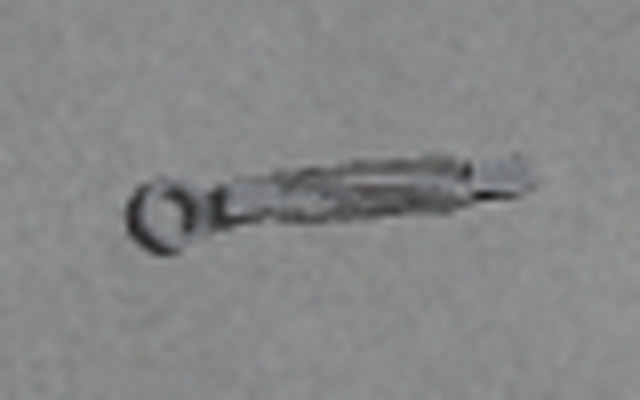

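View pics/c.png

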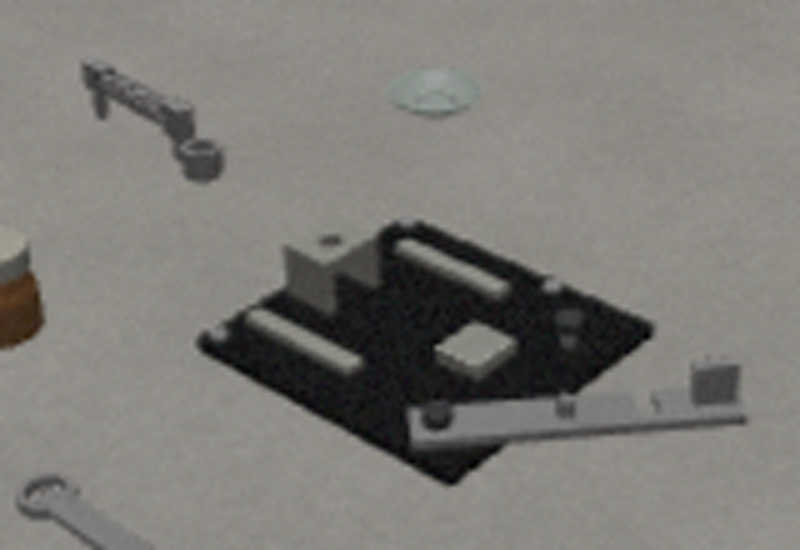

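```bash
cat > fit.py <<'E'
from h import *
from scipy.optimize import least_squares
def fitcar(c,pts):  # pts: list of (carriage xyz mm, u,v)
    P=np.array([p[0] for p in pts])/1000.; W=np.array([onz(c,p[1],p[2],p[0][2]/1000.)[:2] for p in pts])
    def f(q):
        C,S=np.cos(q[2]),np.sin(q[2]); return (P[:,:2]@np.array([[C,S],[-S,C]])+q[:2]-W).ravel()
    r=least_squares(f,[W[:,0].mean(),W[:,1].mean(),0]); print('pose',r.x,'res mm',(r.fun.reshape(-1,2)*1000).round(1).tolist()); return r.x
def car(q,p):
    C,S=np.cos(q[2]),np.sin(q[2]); p=np.array(p)/1000.; return np.array([q[0]+C*p[0]-S*p[1],q[1]+S*p[0]+C*p[1],p[2]])
E
python3 - <<'E'
from fit import *
im,c=load('top0')
A=lambda x,y:((x+.5)/6-.5+205,(y+.5)/6-.5+165)
B=lambda x,y:((x+.5)/8-.5+345,(y+.5)/8-.5+185)
pts=[((0,-74,45),*A(597,214)),((-45,74,29.5),*A(311,357)),((70,74,26),*A(273,127)),
((92.5,-100,10),*A(606,46)),((-92.5,-100,10),*A(672,404)),((-92.5,100,10),*A(276,467)),((0,41,20),*A(362,259))]
q=fitcar(c,pts)
for n,p in dict(hole=(0,-74,45),hinge=(70,74,17),clamp=(-45,74,29.5),posthome=(0,74,31)).items(): print(n,car(q,p).round(4))
print('post now',onz(c,*A(192,244),.031).round(4),'tab',onz(c,*A(104,378),.046).round(4))
print('eye',onz(c,*B(162,217),.022).round(4),'hookgrip',onz(c,*B(505,173),.046).round(4),'eyegrip',onz(c,*B(235,203),.046))
E
```

```text
pose [ 0.5613247  -0.02996505  0.18358064] res mm [[-1.0, -0.7], [-0.6, 0.5], [-1.2, -0.6], [2.2, -0.6], [0.7, -0.6], [0.3, 2.0], [-0.4, -0.0]]
hole [ 0.5748 -0.1027  0.045 ]
hinge [0.6166 0.0556 0.017 ]
clamp [0.5036 0.0346 0.0295]
posthome [0.5478 0.0428 0.031 ]
post now [0.5574 0.0936 0.031 ] tab [0.4895 0.1321 0.046 ]
eye [ 0.5507 -0.2876  0.022 ] hookgrip [ 0.5669 -0.4111  0.046 ] eyegrip [ 0.55305289 -0.3077953   0.046     ]
```

```bash
cat > plan.py <<'E'
import sys
from h import *
def plan(p,a,n=None,q=0.001,qa=0.5):
    o=monitor.get_obs(); R=Rt.from_rotvec(o['orientation']).as_matrix(); p0=o['tcp_pos']
    best=None
    for aa in (a,a+np.pi):
        y=np.array([np.cos(aa),np.sin(aa),0]); z=np.array([0,0,-1.]); x=np.cross(y,z)
        rv=Rt.from_matrix(R.T@np.array([x,y,z]).T).as_rotvec()
        if best is None or np.linalg.norm(rv)<np.linalg.norm(best): best=rv
    rv=best; D=np.array(p)-p0
    if n is None: n=int(max(np.ceil(np.linalg.norm(D)/.055),np.ceil(np.linalg.norm(rv)*57.3/10),1))
    print('n',n,'clock',round(o['clock'],2),'q7',o['joints'][6].round(2),'dW mm',(D*1000).round(1),'rv',np.degrees(rv).round(2))
    for k in range(n):
        Rk=R@Rt.from_rotvec(rv*k/n).as_matrix(); d=Rk.T@(D/n)
        print([float(v) for v in (np.round(d/q)*q).round(4)],[float(v) for v in (np.round(np.degrees(rv/n)/qa)*qa)])
def st():
    o=monitor.get_obs();R=Rt.from_rotvec(o['orientation']).as_matrix(); print('t',o['clock'],'tcp',o['tcp_pos'].round(4),'yaw_y',np.degrees(np.arctan2(R[1,1],R[0,1])).round(2),'zax',R[:,2].round(4),'F',o['contact_force'].round(2),'M',o['moment'].round(2),'w',round(o['grip_width'],4),'j',o['joints'].round(2))
E
python3 - <<'E'
from plan import *
st()
c=viewer.calibration('wrist'); o=monitor.get_obs(); R=Rt.from_rotvec(o['orientation']).as_matrix()
print('cam in tool',R.T@(-np.array(c['R']).T@c['t']-o['tcp_pos']),'camz in tool',R.T@np.array(c['R'])[2], 'camx', R.T@np.array(c['R'])[0])
plan([.47,-.36,.23],np.radians(97.5))
E
```

```text
t 0.15 tcp [ 0.2626 -0.6213  0.2305] yaw_y -67.09 zax [-6.0e-04  1.3e-03 -1.0e+00] F [-0.96 -0.33 -0.66] M [ 0.04 -0.03 -0.  ] w 0.0852 j [ 1.06  0.48  0.02  1.56 -0.01  1.11 -0.08]
cam in tool [ 0.07448119 -0.00081712 -0.14258076] camz in tool [-0.28438562 -0.00119474  0.95870923] camx [-5.31212998e-04  9.99999266e-01  1.08861849e-03]
n 7 clock 0.15 q7 -0.08 dW mm [207.4 261.3  -0.5] rv [-0.08  0.02 15.41]
[0.042, -0.023, 0.0] [-0.0, 0.0, 2.0]
[0.041, -0.024, 0.0] [-0.0, 0.0, 2.0]
[0.04, -0.026, 0.0] [-0.0, 0.0, 2.0]
[0.039, -0.028, 0.0] [-0.0, 0.0, 2.0]
[0.038, -0.029, 0.0] [-0.0, 0.0, 2.0]
[0.037, -0.03, 0.0] [-0.0, 0.0, 2.0]
[0.036, -0.032, 0.0] [-0.0, 0.0, 2.0]
```

Emit:
drive_tool(
  commands=[
    {"linear": [0.042,-0.023,0],"dr": [0,0,2],"jaw": 0},
    {"linear": [0.041,-0.024,0],"dr": [0,0,2],"jaw": 0},
    {"linear": [0.04,-0.026,0],"dr": [0,0,2],"jaw": 0},
    {"linear": [0.039,-0.028,0],"dr": [0,0,2],"jaw": 0},
    {"linear": [0.038,-0.029,0],"dr": [0,0,2],"jaw": 0},
    {"linear": [0.037,-0.03,0],"dr": [0,0,2],"jaw": 0},
    {"linear": [0.036,-0.032,0],"dr": [0,0,2],"jaw": 0},
    {"linear": [0,0,0],"dr": [0,0,0],"jaw": 0},
  ],
)

```text
clock: 1.15
tcp_pos: [0.4744, -0.3496, 0.2277]
orientation: [-3.129, -0.228, 0.005]
contact_force: [0.0, -0.4, -0.6]
grip_width: 0.0859
```

```bash
python3 - <<'E'
from plan import *
st(); save('wrist','w1')
E
```

```text
t 1.15 tcp [ 0.4744 -0.3496  0.2277] yaw_y -81.66 zax [-0.0036  0.0039 -1.    ] F [ 0.02 -0.44 -0.64] M [-0.02 -0.01  0.  ] w 0.0859 j [ 0.57  0.34 -0.05  1.76  0.02  1.04 -0.91]
```

View pics/w1.png

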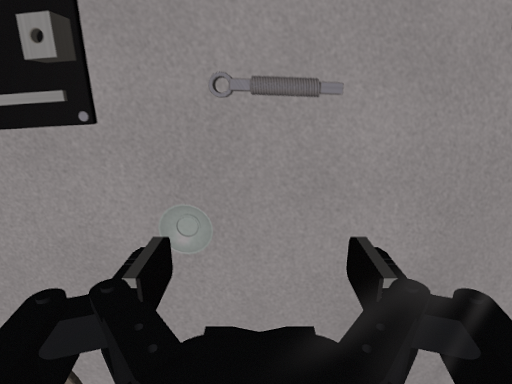

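```bash
python3 - <<'E'
from h import *
im,c=load('w1')
b=cv2.resize(im[60:115,200:355],None,fx=5,fy=5,interpolation=cv2.INTER_CUBIC)
cv2.imwrite('pics/d.png',b[:,:,::-1])
E
```

```text
(no output)
```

View pics/d.png

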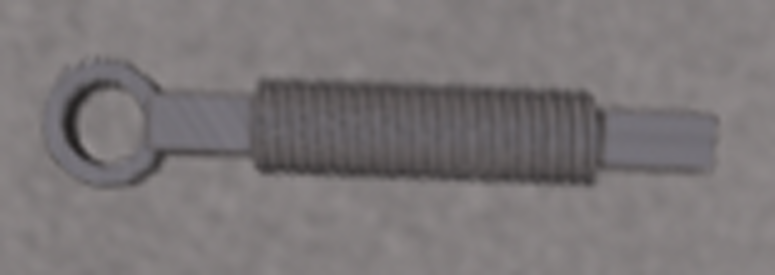

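```bash
python3 - <<'E'
from fit import *
im,c=load('w1')
D=lambda x,y:((x+.5)/5-.5+200,(y+.5)/5-.5+60)
e=onz(c,*D(104,121),.022);h1=onz(c,*D(605,137),.046);h2=onz(c,*D(716,139),.046);b1=onz(c,*D(152,121),.046);b2=onz(c,*D(250,122),.046);k1=onz(c,*D(258,126),.035);k2=onz(c,*D(596,137),.035)
for n,p in dict(e=e,h1=h1,h2=h2,b1=b1,b2=b2,k1=k1,k2=k2).items(): print(n,p.round(4), 'from e',np.hypot(*(p-e)[:2]).round(4))
print('yaws',[np.degrees(np.arctan2(*(a-b)[:2][::-1])).round(2) for a,b in((b1,h2),(e,h2),(k1,k2))])
print('hole',onz(c,37,35,.045))
E
```

```text
e [ 0.5531 -0.2949  0.022 ] from e 0.0
h1 [ 0.5642 -0.4005  0.046 ] from e 0.1063
h2 [ 0.5673 -0.4233  0.046 ] from e 0.1293
b1 [ 0.554  -0.3078  0.046 ] from e 0.013
b2 [ 0.5566 -0.3278  0.046 ] from e 0.0331
k1 [ 0.5564 -0.3291  0.035 ] from e 0.0344
k2 [ 0.5646 -0.4007  0.035 ] from e 0.1064
yaws [np.float64(96.55), np.float64(96.29), np.float64(96.5)]
hole [ 0.57680629 -0.10509804  0.045     ]
```

```bash
python3 - <<'E'
from plan import *
plan([.45,.05,.22],np.radians(-100))
E
```

```text
n 8 clock 1.2 q7 -0.91 dW mm [-22.5 402.1  -7.6] rv [-0.15  0.28 18.16]
[0.004, -0.05, 0.001] [-0.0, 0.0, 2.5]
[0.002, -0.05, 0.001] [-0.0, 0.0, 2.5]
[0.0, -0.05, 0.001] [-0.0, 0.0, 2.5]
[-0.002, -0.05, 0.001] [-0.0, 0.0, 2.5]
[-0.004, -0.05, 0.001] [-0.0, 0.0, 2.5]
[-0.006, -0.05, 0.001] [-0.0, 0.0, 2.5]
[-0.008, -0.05, 0.001] [-0.0, 0.0, 2.5]
[-0.01, -0.049, 0.001] [-0.0, 0.0, 2.5]
```

Emit:
drive_tool(
  commands=[
    {"linear": [0.004,-0.05,0.001],"dr": [0,0,2.5],"jaw": 0},
    {"linear": [0.002,-0.05,0.001],"dr": [0,0,2.5],"jaw": 0},
    {"linear": [0,-0.05,0.001],"dr": [0,0,2.5],"jaw": 0},
    {"linear": [-0.002,-0.05,0.001],"dr": [0,0,2.5],"jaw": 0.2},
    {"linear": [-0.004,-0.05,0.001],"dr": [0,0,2.5],"jaw": 0.4},
    {"linear": [-0.006,-0.05,0.001],"dr": [0,0,2.5],"jaw": 0.5},
    {"linear": [-0.008,-0.05,0.001],"dr": [0,0,2.5],"jaw": 0.5},
    {"linear": [-0.01,-0.049,0.001],"dr": [0,0,2.5],"jaw": 0.5},
  ],
)

```text
clock: 2.2
tcp_pos: [0.4541, 0.0438, 0.2188]
orientation: [3.114, -0.382, -0.007]
contact_force: [0.8, 0.1, -0.1]
grip_width: 0.0423
```

```bash
python3 - <<'E'
from plan import *
st(); im,c=save('wrist','w2')
cv2.imwrite('pics/w2b.png',cv2.resize(im[:270],None,fx=1.56,fy=1.56,interpolation=cv2.INTER_CUBIC)[:,:,::-1])
E
```

```text
t 2.2 tcp [0.4541 0.0438 0.2188] yaw_y -103.99 zax [-0.005  -0.0035 -1.    ] F [ 0.77  0.1  -0.14] M [ 0.03 -0.06  0.03] w 0.0423 j [ 0.01  0.15 -0.26  2.05  0.05  0.95 -2.1 ]
```

View pics/w2b.png

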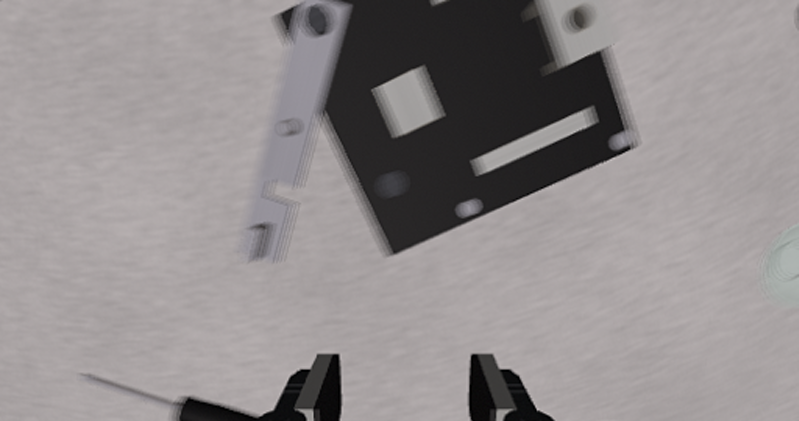

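```bash
python3 - <<'E'
from plan import *
st(); im,c=save('wrist','w3')
cv2.imwrite('pics/w3b.png',cv2.resize(im[:270],None,fx=1.56,fy=1.56,interpolation=cv2.INTER_CUBIC)[:,:,::-1])
E
```

```text
t 2.25 tcp [0.4538 0.0511 0.219 ] yaw_y -103.65 zax [-4.5e-03  2.0e-04 -1.0e+00] F [-0.2   6.05  1.02] M [ 0.4  -0.04  0.04] w 0.0429 j [ 0.    0.15 -0.27  2.05  0.05  0.95 -2.1 ]
```

View pics/w3b.png

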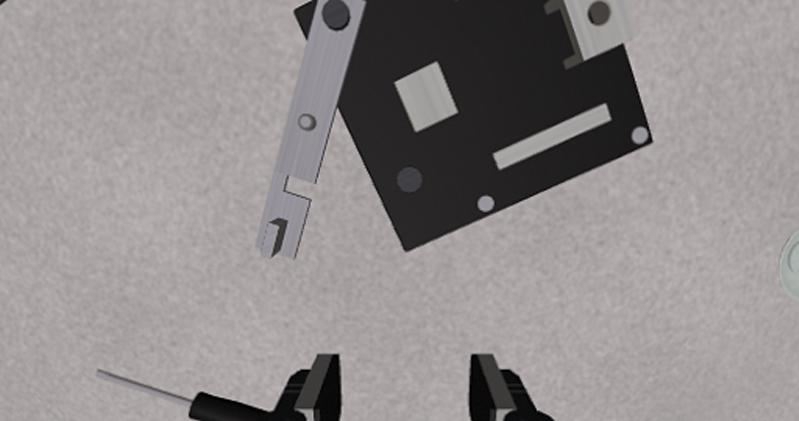

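```bash
python3 - <<'E'
from fit import *
from plan import st
st(); im,c=save('wrist','w4')
a,_=load('w3'); g=lambda i:i[:230].mean(2).astype(np.float32)
print(cv2.phaseCorrelate(g(a),g(im))); st()
z=cv2.resize(im[:170,150:430],None,fx=2.85,fy=2.85,interpolation=cv2.INTER_CUBIC); cv2.imwrite('pics/w4b.png',z[:,:,::-1])
E
```

```text
t 2.3 tcp [0.454  0.048  0.2189] yaw_y -103.45 zax [-0.0048 -0.0012 -1.    ] F [ 0.13 -0.42 -0.48] M [ 0.01  0.01 -0.01] w 0.0429 j [ 0.    0.15 -0.27  2.05  0.05  0.95 -2.1 ]
((-1.6983984166776622, 0.45044854863540706), 0.9596840987602869)
t 2.35 tcp [0.4541 0.0451 0.2188] yaw_y -103.56 zax [-0.0053 -0.0027 -1.    ] F [0.04 0.15 0.12] M [-0.06 -0.02  0.01] w 0.0426 j [ 0.01  0.15 -0.26  2.05  0.05  0.95 -2.09]
```

View pics/w4b.png

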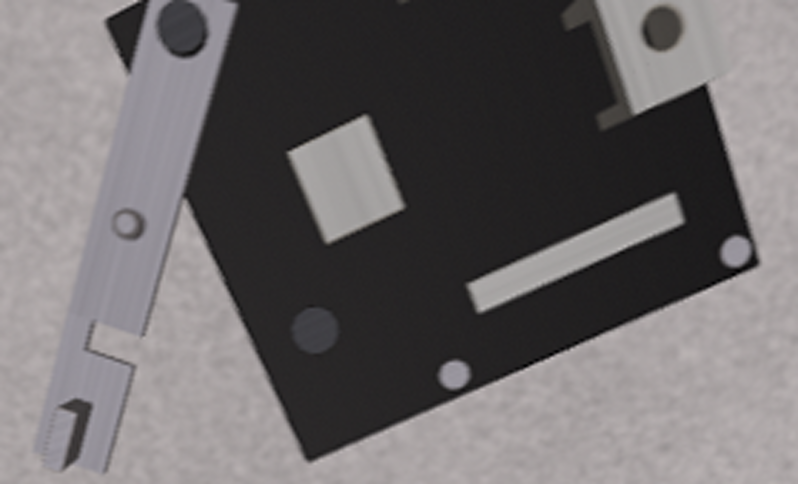

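```bash
python3 - <<'E'
from fit import *
im,c=load('w4')
A=lambda x,y:((x+.5)/2.85-.5+150,(y+.5)/2.85-.5)
pts=[((0,-74,45),*A(661,27)),((-45,74,29.5),*A(315,330)),((70,74,26),*A(182,27)),((-92.5,100,10),*A(308,461)),((0,41,20),*A(346,179))]
q=fitcar(c,pts)
H=car(q,(70,74,17)); P=onz(c,*A(130,221),.031); e=onz(c,*A(105,472),.020); 
print('hinge',H,'post',P,np.hypot(*(P-H)[:2]))
th=np.arctan2(*(P-H)[:2][::-1]); print('strap dir',np.degrees(th),'home',np.degrees(q[2])+180)
print('tab',H[:2]+.152*np.array([np.cos(th),np.sin(th)]),'home tab',car(q,(-82,74,46)))
print([onz(c,*A(*p),.046).round(4) for p in((65,403),(92,402),(62,468),(38,455))])
E
```

```text
pose [ 0.56434948 -0.0316069   0.19018122] res mm [[0.3, -0.6], [-0.2, -0.4], [-0.6, 0.5], [0.8, 0.6], [-0.3, -0.1]]
hinge [0.61909865 0.05429146 0.017     ] post [0.56063295 0.08941986 0.031     ] 0.06820735659448994
strap dir 149.00096257552772 home 190.8965813965349
tab [0.48880791 0.13257506] home tab [0.46983921 0.02555786 0.046     ]
[array([0.5038, 0.1286, 0.046 ]), array([0.5017, 0.1187, 0.046 ]), array([0.4807, 0.1374, 0.046 ]), array([0.4876, 0.1446, 0.046 ])]
```

```bash
python3 - <<'E'
from plan import *
st();plan([.4885,.1325,.08],np.radians(-121))
E
```

```text
t 2.35 tcp [0.4541 0.0451 0.2188] yaw_y -103.56 zax [-0.0053 -0.0027 -1.    ] F [0.04 0.15 0.12] M [-0.06 -0.02  0.01] w 0.0426 j [ 0.01  0.15 -0.26  2.05  0.05  0.95 -2.09]
n 4 clock 2.35 q7 -2.09 dW mm [  34.4   87.4 -138.8] rv [ 0.26  0.22 17.44]
[0.003, -0.023, 0.035] [0.0, 0.0, 4.5]
[0.002, -0.024, 0.035] [0.0, 0.0, 4.5]
[-0.0, -0.024, 0.035] [0.0, 0.0, 4.5]
[-0.002, -0.023, 0.035] [0.0, 0.0, 4.5]
```

Emit:
drive_tool(
  commands=[
    {"linear": [0.002,-0.018,0.028],"dr": [0,0,3.5],"jaw": 0.5},
    {"linear": [0.002,-0.018,0.028],"dr": [0,0,3.5],"jaw": 0.5},
    {"linear": [0,-0.019,0.028],"dr": [0,0,3.5],"jaw": 0.5},
    {"linear": [-0.001,-0.019,0.028],"dr": [0,0,3.5],"jaw": 0.5},
    {"linear": [-0.002,-0.018,0.026],"dr": [0,0,3.5],"jaw": 0.5},
    {"linear": [0,0,0],"dr": [0,0,0],"jaw": 0.5},
    {"linear": [0,0,0],"dr": [0,0,0],"jaw": 0.5},
  ],
)

```text
clock: 3.22
tcp_pos: [0.4931, 0.114, 0.0771]
orientation: [3.003, -0.881, 0.001]
contact_force: [0.3, 0.7, 1.1]
grip_width: 0.0426
```

```bash
python3 - <<'E'
from plan import *
st();plan([.4885,.1325,.028],np.radians(-121),3); save('wrist','w5');st()
E
```

```text
t 3.225 tcp [0.4931 0.114  0.0771] yaw_y -122.72 zax [-0.0027 -0.0114 -0.9999] F [0.26 0.75 1.06] M [ 0.05 -0.02 -0.02] w 0.0426 j [-0.19  0.43 -0.21  2.07  0.15  0.67 -2.64]
n 3 clock 3.23 q7 -2.64 dW mm [ -4.6  18.5 -49.1] rv [ 0.64 -0.22 -1.72]
[-0.005, -0.005, 0.016] [0.0, -0.0, -0.5]
[-0.005, -0.005, 0.016] [0.0, -0.0, -0.5]
[-0.005, -0.005, 0.016] [0.0, -0.0, -0.5]
t 3.275 tcp [0.493  0.114  0.0772] yaw_y -122.73 zax [-0.0024 -0.0113 -0.9999] F [-0.16  0.07 -0.08] M [ 0.01 -0.01 -0.02] w 0.0428 j [-0.19  0.43 -0.21  2.07  0.15  0.67 -2.64]
```

View pics/w5.png

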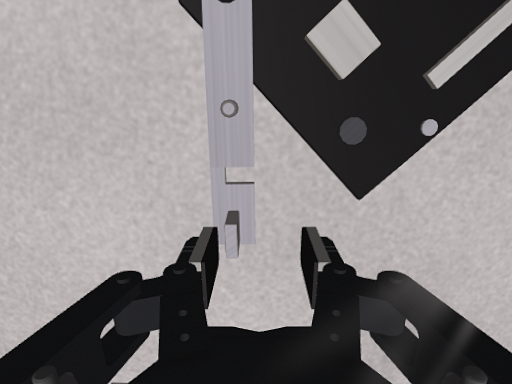

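Emit:
drive_tool(
  commands=[
    {"linear": [-0.008,-0.008,0.01],"dr": [0.6,0,-1],"jaw": 0.5},
    {"linear": [-0.007,-0.007,0.012],"dr": [0,0,-0.7],"jaw": 0.5},
    {"linear": [0,0,0.0],"dr": [0,0,0],"jaw": 0.5},
  ],
)

```text
clock: 3.65
tcp_pos: [0.4888, 0.1347, 0.0554]
orientation: [-3.027, 0.838, -0.01]
contact_force: [-0.6, -0.7, 0.1]
grip_width: 0.0429
```

```bash
python3 - <<'E'
from plan import *
st();plan([.4885,.1325,.028],np.radians(-121),2); save('wrist','w6')
E
```

```text
t 3.65 tcp [0.4888 0.1347 0.0554] yaw_y -120.95 zax [ 0.0065 -0.0013 -1.    ] F [-0.64 -0.69  0.09] M [ 0.02 -0.02 -0.  ] w 0.0429 j [-0.22  0.46 -0.21  2.08  0.17  0.61 -2.66]
n 2 clock 3.65 q7 -2.66 dW mm [ -0.3  -2.2 -27.4] rv [-0.13 -0.36  0.05]
[0.0, 0.001, 0.014] [-0.0, -0.0, 0.0]
[0.0, 0.001, 0.014] [-0.0, -0.0, 0.0]
```

View pics/w6.png

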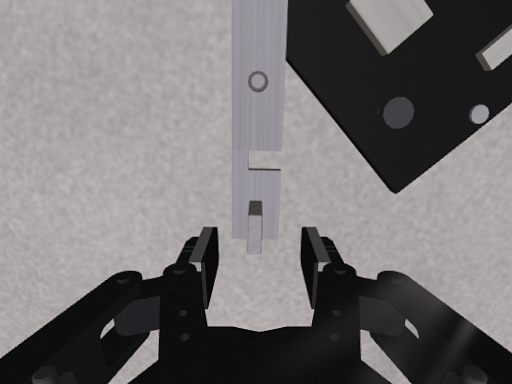

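Emit:
drive_tool(
  commands=[
    {"linear": [0,0.001,0.014],"dr": [0,0,0],"jaw": 0.5},
    {"linear": [0,0.001,0.013],"dr": [0,0,0],"jaw": 0.75},
    {"linear": [0,0,0],"dr": [0,0,0],"jaw": 0.75},
    {"linear": [0,0,0],"dr": [0,0,0],"jaw": 0.75},
  ],
)

```text
clock: 4.2
tcp_pos: [0.4883, 0.1319, 0.0266]
orientation: [3.027, -0.84, 0.011]
contact_force: [-0.6, -0.1, 0.5]
grip_width: 0.0213
```

```bash
python3 - <<'E'
from plan import *
st()
H=np.array([.618,.0553]); o=monitor.get_obs(); R=Rt.from_rotvec(o['orientation']).as_matrix()
# arc: rotate TCP about hinge by dth, from th0 to home 190.7
d=o['tcp_pos'][:2]-H; th=np.degrees(np.arctan2(d[1],d[0])); r=np.hypot(*d); print('r,th',r,th,'home',190.7)
# constant arc in tool frame per row of D deg : R^T*(rot-1)d
for D in (4,5,6):
    M=Rt.from_euler('z',D,degrees=True).as_matrix()[:2,:2]; v=np.r_[M@d-d,0]; print(D,(R.T@v).round(4))
E
```

```text
t 4.2 tcp [0.4883 0.1319 0.0266] yaw_y -121.02 zax [ 0.0065 -0.002  -1.    ] F [-0.62 -0.08  0.47] M [0.02 0.05 0.03] w 0.0213 j [-0.23  0.51 -0.2   2.1   0.19  0.54 -2.68]
r,th 0.1506203144588387 149.4209764857771 home 190.7
4 [ 0.0004  0.0105 -0.    ]
5 [ 0.0007  0.0131 -0.    ]
6 [ 0.0009  0.0157 -0.    ]
```

Emit:
drive_tool(
  commands=[
    {"linear": [0.0005,0.013,0],"dr": [0,0,-5],"jaw": 0.75},
    {"linear": [0.0005,0.013,0],"dr": [0,0,-5],"jaw": 0.75},
    {"linear": [0.0005,0.013,0],"dr": [0,0,-5],"jaw": 0.75},
    {"linear": [0.0005,0.013,0],"dr": [0,0,-5],"jaw": 0.75},
    {"linear": [0.0005,0.013,0],"dr": [0,0,-5],"jaw": 0.75},
    {"linear": [0.0005,0.013,0],"dr": [0,0,-5],"jaw": 0.75},
    {"linear": [0,0,0],"dr": [0,0,0],"jaw": 0.75},
  ],
)

```text
clock: 5.08
tcp_pos: [0.469, 0.0575, 0.0286]
orientation: [-3.141, 0.001, -0.019]
contact_force: [-0.2, 0.1, -0.0]
grip_width: 0.0215
```

```bash
cat >arc.py <<'E'
from plan import *
st()
H=np.array([.618,.0553]); o=monitor.get_obs()
d=o['tcp_pos'][:2]-H; th=np.degrees(np.arctan2(d[1],d[0])); r=np.hypot(*d); print('r,th',r,th,'home',190.7)
E
python3 - <<'E'
import arc
from h import save
save('wrist','w7')
E
```

```text
t 5.075 tcp [0.469  0.0575 0.0286] yaw_y -90.05 zax [ 1.210e-02  5.000e-04 -9.999e-01] F [-0.24  0.11 -0.03] M [-0.08 -0.02  0.01] w 0.0215 j [ 0.03  0.48 -0.34  2.17  0.32  0.52 -2.13]
r,th 0.14903754716190643 179.14098876460577 home 190.7
```

View pics/w7.png

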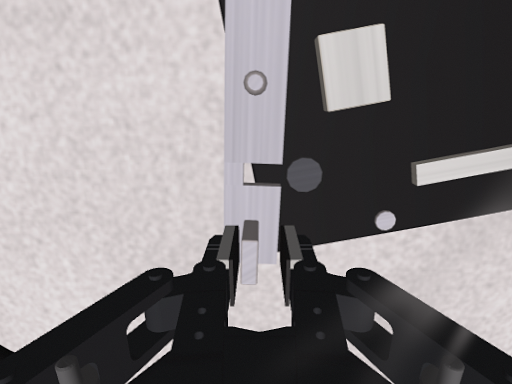

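Emit:
drive_tool(
  commands=[
    {"linear": [0,0.013,0.001],"dr": [0,0,-5],"jaw": 0.75},
    {"linear": [0,0.013,0],"dr": [0,0,-5],"jaw": 0.75},
    {"linear": [0,0.006,0],"dr": [0,0,-1],"jaw": 0.75},
    {"linear": [0,0,0],"dr": [0,0,0],"jaw": 0.75},
  ],
)

```text
clock: 5.62
tcp_pos: [0.4727, 0.0296, 0.0285]
orientation: [-3.125, -0.302, -0.024]
contact_force: [-0.1, 0.2, -0.8]
grip_width: 0.0218
```

```bash
python3 - <<'E'
import arc
from h import save
save('wrist','w8')
E
```

```text
t 5.625 tcp [0.4727 0.0296 0.0285] yaw_y -78.95 zax [ 0.015   0.0034 -0.9999] F [-0.15  0.23 -0.79] M [ 0.03  0.03 -0.02] w 0.0218 j [ 0.13  0.49 -0.39  2.17  0.36  0.53 -1.91]
r,th 0.14752514826359808 -169.97892842809833 home 190.7
```

View pics/w8.png

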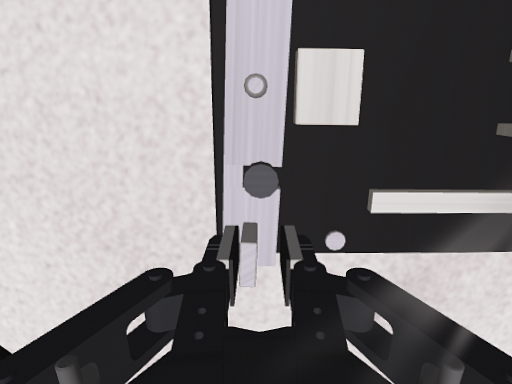

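Nearly in: the bolt head (260,180) is in the slot mouth. I push on until the stop is felt.

Emit:
drive_tool(
  commands=[
    {"linear": [0,0.004,0],"dr": [0,0,0],"jaw": 0.75},
    {"linear": [0,0.004,0],"dr": [0,0,0],"jaw": 0.75},
    {"linear": [0,0.002,0],"dr": [0,0,0],"jaw": 0.75},
  ],
)

```text
clock: 6.05
tcp_pos: [0.4744, 0.0226, 0.0286]
orientation: [-3.122, -0.305, -0.024]
contact_force: [-2.3, 7.8, 1.2]
grip_width: 0.0211
```

```bash
python3 - <<'E'
import arc
from h import save
save('wrist','w9')
E
```

```text
t 6.05 tcp [0.4744 0.0226 0.0286] yaw_y -78.86 zax [ 0.015   0.0058 -0.9999] F [-2.26  7.82  1.21] M [ 1.72  0.61 -0.01] w 0.0211 j [ 0.15  0.49 -0.39  2.16  0.36  0.53 -1.89]
r,th 0.14729638142975565 -167.17693373992597 home 190.7
```

View pics/w9.png

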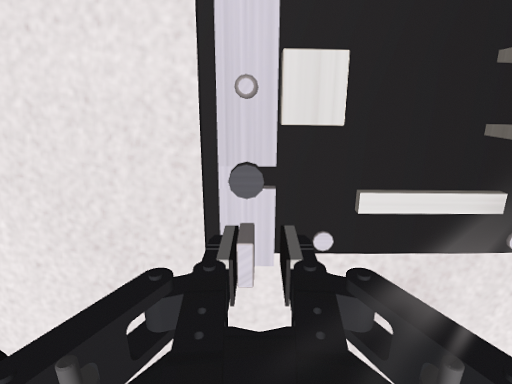

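Emit:
drive_tool(
  commands=[
    {"linear": [0,-0.007,0],"dr": [0,0,0],"jaw": 0.7},
    {"linear": [0,0,-0.03],"dr": [0,0,0],"jaw": 0.5},
    {"linear": [0,0.02,-0.05],"dr": [0,0,0],"jaw": 0.5},
    {"linear": [0,0.04,-0.05],"dr": [0,0,0],"jaw": 0.5},
    {"linear": [0,0.02,-0.01],"dr": [0,0,0],"jaw": 0.5},
    {"linear": [0,0,0],"dr": [0,0,0],"jaw": 0.5},
    {"linear": [0,0,0],"dr": [0,0,0],"jaw": 0.5},
    {"linear": [0,0,0],"dr": [0,0,0],"jaw": 0.5},
  ],
)

```text
clock: 7.1
tcp_pos: [0.4858, -0.0482, 0.1708]
orientation: [-3.122, -0.31, -0.021]
contact_force: [-0.7, 0.7, -0.5]
grip_width: 0.0428
```

```bash
python3 - <<'E'
from plan import *
st(); im,c=save('wrist','w10'); st()
z=cv2.resize(im[:270],None,fx=1.56,fy=1.56,interpolation=cv2.INTER_CUBIC); cv2.imwrite('pics/w10b.png',z[:,:,::-1])
E
```

```text
t 7.1 tcp [ 0.4858 -0.0482  0.1708] yaw_y -78.66 zax [ 0.0127  0.0052 -0.9999] F [-0.66  0.74 -0.45] M [-0.02  0.01  0.  ] w 0.0428 j [ 0.39  0.28 -0.49  2.04  0.17  0.85 -1.56]
t 7.15 tcp [ 0.4858 -0.0481  0.1707] yaw_y -78.64 zax [ 0.0125  0.0053 -0.9999] F [-0.21 -0.09  0.51] M [-0.02 -0.03  0.03] w 0.0426 j [ 0.39  0.28 -0.49  2.04  0.17  0.85 -1.56]
```

View pics/w10b.png

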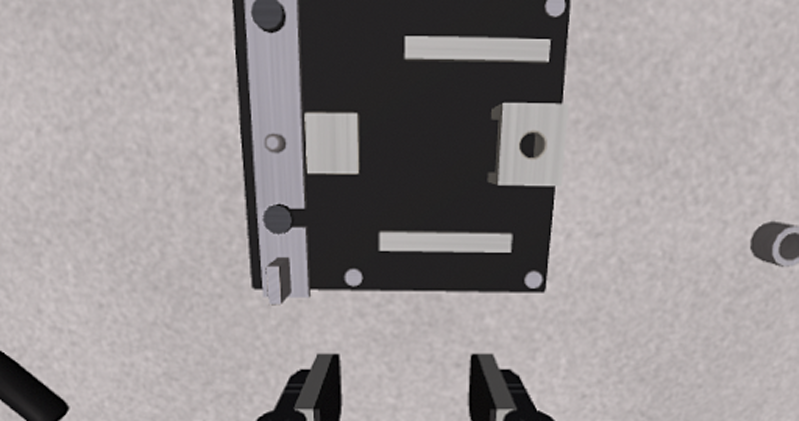

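```bash
python3 - <<'E'
from fit import *
im,c=load('w10')
z=np.hstack([cv2.resize(im[75:115,155:205],None,fx=8,fy=8,interpolation=cv2.INTER_CUBIC),cv2.resize(im[73:113,318:368],None,fx=8,fy=8,interpolation=cv2.INTER_CUBIC)]); cv2.imwrite('pics/z.png',z[:,:,::-1])
A=lambda x,y:((x+.5)/1.56-.5,(y+.5)/1.56-.5)
pts=[((0,-74,45),*A(533,145)),((-45,74,29.5),*A(277,218)),((70,74,26),*A(268,14)),((-92.5,100,10),*A(256,289)),((-92.5,-100,10),*A(546,292)),((0,41,20),*A(332,143.5)),((0,74,31),*A(274,142))]
q=fitcar(c,pts); print(car(q,(0,-74,45)),car(q,(0,74,31)))
E
```

```text
pose [ 0.56399884 -0.02786014  0.18739985] res mm [[-0.1, -0.5], [-1.3, -0.9], [-0.2, -0.7], [1.1, 2.9], [1.6, -0.6], [-0.3, -0.4], [-0.9, 0.3]]
[ 0.5777854  -0.10056454  0.045     ] [0.55021227 0.04484427 0.031     ]
```

View pics/z.png

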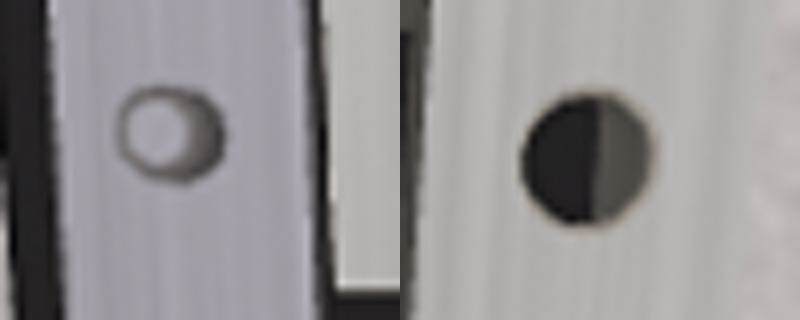

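```bash
python3 - <<'E'
from fit import *
im,c=load('w10')
h=onz(c,190.5/8-.5+318,158.5/8-.5+73,.045);p=onz(c,155.5/8-.5+155,130.5/8-.5+75,.031)
print(h,p,np.hypot(*(p-h)[:2]),np.degrees(np.arctan2(*(p-h)[:2][::-1])))
E
python3 - <<'E'
from plan import *
plan([.5663-.09,-.4122+.01,.17],np.radians(-83.6))
E
```

```text
[ 0.57820554 -0.09977165  0.045     ] [0.55084873 0.04587835 0.031     ] 0.14819688601337447 100.63768181857175
n 7 clock 7.15 q7 -1.56 dW mm [  -9.5 -354.1   -0.7] rv [-0.19 -0.76  4.96]
[-0.011, 0.049, -0.0] [-0.0, -0.0, 0.5]
[-0.011, 0.049, -0.0] [-0.0, -0.0, 0.5]
[-0.01, 0.05, -0.0] [-0.0, -0.0, 0.5]
[-0.009, 0.05, -0.0] [-0.0, -0.0, 0.5]
[-0.009, 0.05, -0.0] [-0.0, -0.0, 0.5]
[-0.008, 0.05, 0.0] [-0.0, -0.0, 0.5]
[-0.008, 0.05, 0.0] [-0.0, -0.0, 0.5]
```

```bash
python3 - <<'E'
from plan import *
plan([.5664,-.4132,.13],np.radians(6.4),10)
E
```

```text
n 10 clock 7.15 q7 -1.56 dW mm [  80.6 -365.1  -40.7] rv [  0.44  -0.74 -85.04]
[0.001, 0.037, 0.004] [0.0, -0.0, -8.5]
[-0.005, 0.037, 0.004] [0.0, -0.0, -8.5]
[-0.01, 0.036, 0.004] [0.0, -0.0, -8.5]
[-0.015, 0.034, 0.004] [0.0, -0.0, -8.5]
[-0.02, 0.031, 0.004] [0.0, -0.0, -8.5]
[-0.025, 0.028, 0.004] [0.0, -0.0, -8.5]
[-0.029, 0.024, 0.004] [0.0, -0.0, -8.5]
[-0.032, 0.02, 0.004] [0.0, -0.0, -8.5]
[-0.034, 0.015, 0.004] [0.0, -0.0, -8.5]
[-0.036, 0.009, 0.004] [0.0, -0.0, -8.5]
```

Emit:
drive_tool(
  commands=[
    {"linear": [0.001,0.037,0.004],"dr": [0,0,-8.5],"jaw": 0.5},
    {"linear": [-0.005,0.037,0.004],"dr": [0,0,-8.5],"jaw": 0.5},
    {"linear": [-0.01,0.036,0.004],"dr": [0,0,-8.5],"jaw": 0.5},
    {"linear": [-0.015,0.034,0.004],"dr": [0,0,-8.5],"jaw": 0.5},
    {"linear": [-0.02,0.031,0.004],"dr": [0,0,-8.5],"jaw": 0.5},
    {"linear": [-0.025,0.028,0.004],"dr": [0,0,-8.5],"jaw": 0.5},
    {"linear": [-0.029,0.024,0.004],"dr": [0,0,-8.5],"jaw": 0.5},
    {"linear": [-0.032,0.02,0.004],"dr": [0,0,-8.5],"jaw": 0.5},
  ],
)

```text
clock: 8.15
tcp_pos: [0.5601, -0.3331, 0.1304]
orientation: [-2.354, -2.071, -0.02]
contact_force: [0.6, -0.5, 0.5]
grip_width: 0.0428
```

```bash
python3 - <<'E'
from plan import *
st();plan([.5664,-.4132,.12],np.radians(6.4),3)
E
```

```text
t 8.15 tcp [ 0.5601 -0.3331  0.1304] yaw_y -7.31 zax [ 0.0051  0.013  -0.9999] F [ 0.58 -0.52  0.51] M [-0.03 -0.05  0.05] w 0.0428 j [ 0.87  0.62 -0.6   1.67  0.39  0.98  0.01]
n 3 clock 8.15 q7 0.01 dW mm [  6.3 -80.1 -10.4] rv [  0.29  -0.75 -13.71]
[-0.026, 0.005, 0.003] [0.0, -0.0, -4.5]
[-0.027, 0.003, 0.003] [0.0, -0.0, -4.5]
[-0.027, 0.001, 0.003] [0.0, -0.0, -4.5]
```

Emit:
drive_tool(
  commands=[
    {"linear": [-0.026,0.005,0.003],"dr": [0.3,-0.3,-4.5],"jaw": 0.5},
    {"linear": [-0.027,0.003,0.003],"dr": [0,-0.4,-4.5],"jaw": 0.5},
    {"linear": [-0.024,0.001,0.003],"dr": [0,0,-4],"jaw": 0.5},
    {"linear": [0,0,0],"dr": [0,0,0],"jaw": 0.5},
    {"linear": [0,0,0],"dr": [0,0,0],"jaw": 0.5},
    {"linear": [0,0,0],"dr": [0,0,0],"jaw": 0.5},
  ],
)

```text
clock: 8.9
tcp_pos: [0.5659, -0.4081, 0.1141]
orientation: [-2.09, -2.331, -0.003]
contact_force: [-0.2, -0.9, 0.4]
grip_width: 0.0425
```

```bash
python3 - <<'E'
from plan import *
st();plan([.5664,-.4132,.12],np.radians(6.4),2);save('wrist','w11');st()
E
```

```text
t 8.9 tcp [ 0.5659 -0.4081  0.1141] yaw_y 6.24 zax [-0.0064  0.0085 -0.9999] F [-0.18 -0.86  0.45] M [ 0.04 -0.01  0.01] w 0.0425 j [ 0.94  0.71 -0.62  1.55  0.45  1.04  0.31]
n 2 clock 8.9 q7 0.31 dW mm [ 0.5 -5.1  5.9] rv [-0.31 -0.53 -0.17]
[-0.003, -0.0, -0.003] [-0.0, -0.5, -0.0]
[-0.003, -0.0, -0.003] [-0.0, -0.5, -0.0]
t 8.95 tcp [ 0.5661 -0.4078  0.1143] yaw_y 6.26 zax [-0.0061  0.0087 -0.9999] F [0.11 0.17 0.78] M [ 0.01 -0.03 -0.01] w 0.0428 j [ 0.94  0.71 -0.62  1.55  0.45  1.04  0.31]
```

View pics/w11.png

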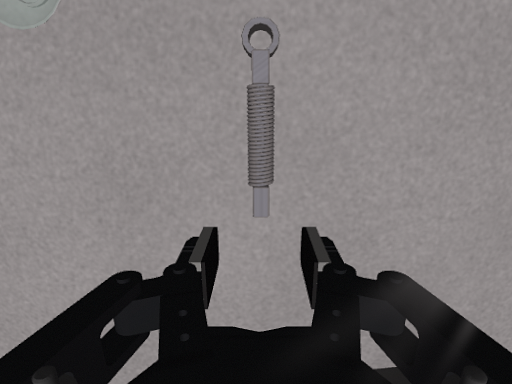

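```bash
python3 - <<'E'
from h import *
im,c=load('w11')
z=cv2.resize(im[175:225,235:285],None,fx=10,fy=10,interpolation=cv2.INTER_CUBIC); cv2.imwrite('pics/z2.png',z[:,:,::-1])
for u,v,zz in((260.5,187,.046),(260.5,216.5,.046),(260.5,38,.022),(260.5,49,.046),(260.5,83,.046)): print(onz(c,u,v,zz))
E
```

```text
[ 0.56717088 -0.39619249  0.046     ]
[ 0.56971404 -0.41920053  0.046     ]
[ 0.55562032 -0.29173497  0.022     ]
[ 0.55686725 -0.30286883  0.046     ]
[ 0.55920839 -0.32409057  0.046     ]
```

View pics/z2.png

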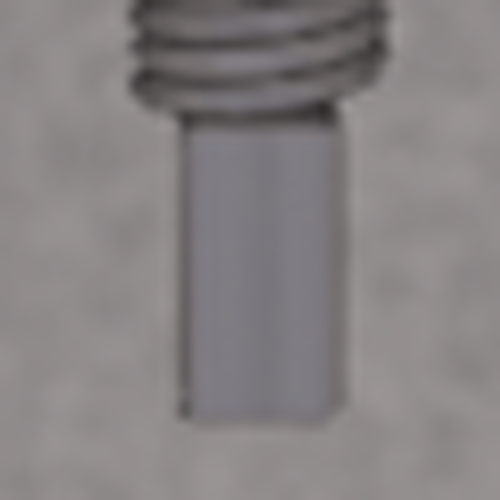

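Emit:
drive_tool(
  commands=[
    {"linear": [-0.001,0.002,0.022],"dr": [-0.3,-0.5,0],"jaw": 0.5},
    {"linear": [0,0,0.03],"dr": [0,0,0],"jaw": 0.5},
    {"linear": [0,0,0],"dr": [0,0,0],"jaw": 0.5},
    {"linear": [0,0,0],"dr": [0,0,0],"jaw": 0.5},
  ],
)

```text
clock: 9.45
tcp_pos: [0.5706, -0.4056, 0.0644]
orientation: [2.091, 2.34, 0.003]
contact_force: [-0.8, 0.2, 0.1]
grip_width: 0.0429
```

```bash
python3 - <<'E'
from plan import *
st();plan([.5685,-.4087,.027],np.radians(6.3),2,q=.0005,qa=.1);save('wrist','w12')
E
```

```text
t 9.45 tcp [ 0.5706 -0.4056  0.0644] yaw_y 6.43 zax [ 0.0037 -0.0011 -1.    ] F [-0.76  0.23  0.12] M [ 0.03  0.05 -0.02] w 0.0429 j [ 0.92  0.76 -0.59  1.58  0.5   0.95  0.27]
n 2 clock 9.45 q7 0.27 dW mm [ -2.1  -3.1 -37.4] rv [0.21 0.09 0.13]
[-0.0015, -0.0015, 0.0185] [0.1, 0.0, 0.1]
[-0.0015, -0.0015, 0.0185] [0.1, 0.0, 0.1]
```

View pics/w12.png

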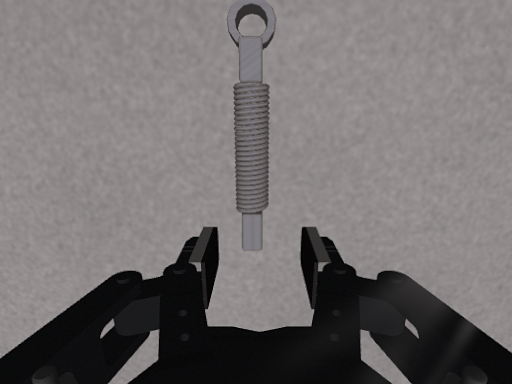

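```bash
python3 - <<'E'
from h import *
im,c=load('w12')
for u,v,zz in((252,213,.046),(252,250,.046),(251,21,.022),(251,37,.046),(251,81,.046)): print(onz(c,u,v,zz))
E
```

```text
[ 0.5669257  -0.39571027  0.046     ]
[ 0.56939739 -0.41929116  0.046     ]
[ 0.55483316 -0.29116027  0.022     ]
[ 0.55670707 -0.30367649  0.046     ]
[ 0.55888539 -0.32432912  0.046     ]
```

Emit:
drive_tool(
  commands=[
    {"linear": [-0.003,-0.003,0.018],"dr": [0.2,0,0.1],"jaw": 0.5},
    {"linear": [0,0,0.018],"dr": [0,0,0],"jaw": 0.5},
    {"linear": [0,0,0],"dr": [0,0,0],"jaw": 0.6},
  ],
)

```text
clock: 9.88
tcp_pos: [0.568, -0.4098, 0.0273]
orientation: [2.095, 2.338, -0.002]
contact_force: [0.7, -0.2, -0.2]
grip_width: 0.0343
```

```bash
python3 - <<'E'
from plan import *
st();plan([.5683,-.4085,.027],np.radians(6.3),1,q=.0005,qa=.1);save('wrist','w13')
E
```

```text
t 9.875 tcp [ 0.568  -0.4098  0.0273] yaw_y 6.28 zax [ 9.0e-04 -2.7e-03 -1.0e+00] F [ 0.66 -0.24 -0.22] M [-0.   -0.03  0.04] w 0.0343 j [ 0.91  0.81 -0.57  1.59  0.53  0.9   0.26]
n 1 clock 9.88 q7 0.26 dW mm [ 0.3  1.3 -0.3] rv [ 0.04  0.16 -0.02]
[0.0015, 0.0005, 0.0005] [0.0, 0.2, -0.0]
```

View pics/w13.png

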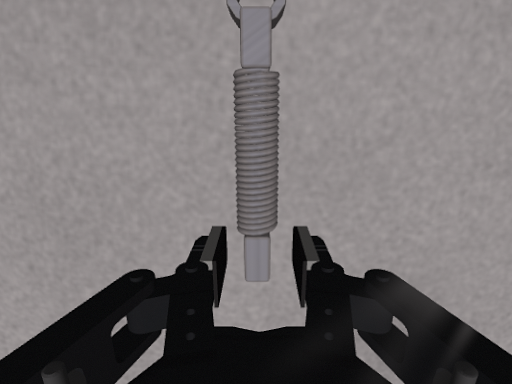

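Emit:
drive_tool(
  commands=[
    {"linear": [0.001,0,0],"dr": [0,0,0],"jaw": 0.8},
    {"linear": [0,0,0],"dr": [0,0,0],"jaw": 1},
    {"linear": [0,0,0],"dr": [0,0,0],"jaw": 1},
    {"linear": [0,0,0],"dr": [0,0,0],"jaw": 1},
    {"linear": [0,0,0],"dr": [0,0,0],"jaw": 1},
  ],
  force=70,
)

```text
clock: 10.55
tcp_pos: [0.5688, -0.4093, 0.0288]
orientation: [2.093, 2.336, -0.002]
contact_force: [0.1, 0.2, -2.1]
grip_width: 0.0102
```

```bash
python3 - <<'E'
from plan import *
st();save('wrist','w14')
E
```

```text
t 10.55 tcp [ 0.5688 -0.4093  0.0288] yaw_y 6.28 zax [ 0.0029 -0.004  -1.    ] F [ 0.1   0.22 -2.07] M [-0.08  0.03  0.06] w 0.0102 j [ 0.91  0.81 -0.57  1.59  0.53  0.9   0.25]
```

View pics/w14.png

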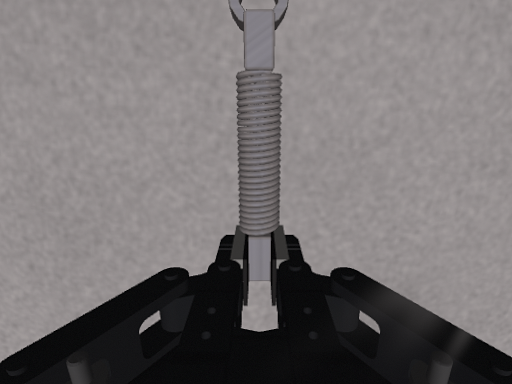

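```bash
python3 - <<'E'
from h import *
im,c=load('w14'); o=monitor.get_obs(); R=Rt.from_rotvec(o['orientation']).as_matrix()
z=cv2.resize(im[225:300,225:295],None,fx=7,fy=7,interpolation=cv2.INTER_CUBIC); cv2.imwrite('pics/z3.png',z[:,:,::-1])
for u,v,zz in((259,236,.0465),(259,281,.0465),(259.5,10,.0465),(259.5,68,.0465)): print((R.T@(onz(c,u,v,zz)-o['tcp_pos'])*1000).round(1))
E
```

```text
[ 13.2   1.6 -17.7]
[-10.7   1.6 -17.6]
[105.7   1.9 -18.1]
[ 85.1   1.8 -18. ]
```

View pics/z3.png

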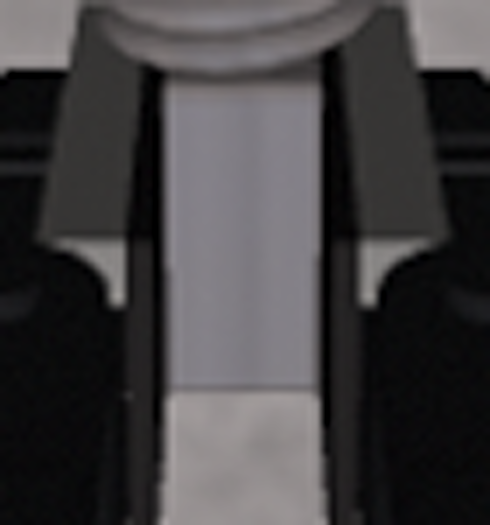

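Emit:
drive_tool(
  commands=[
    {"linear": [0,0,-0.02],"dr": [0,0,0],"jaw": 1},
    {"linear": [0,0,-0.04],"dr": [0,0,0],"jaw": 1},
    {"linear": [0,0,-0.04],"dr": [0,0,0],"jaw": 1},
    {"linear": [0,0,-0.02],"dr": [0,0,0],"jaw": 1},
  ],
)

```text
clock: 11.1
tcp_pos: [0.5681, -0.4082, 0.1542]
orientation: [2.094, 2.338, -0.001]
contact_force: [0.5, -0.7, -2.1]
grip_width: 0.0103
```

```bash
python3 - <<'E'
from plan import *
st();plan([.534,-.106,.16],np.radians(10.6),8);save('wrist','w15')
E
```

```text
t 11.1 tcp [ 0.5681 -0.4082  0.1542] yaw_y 6.32 zax [ 0.0018 -0.0028 -1.    ] F [ 0.54 -0.74 -2.06] M [-0.13 -0.06  0.03] w 0.0103 j [ 0.95  0.67 -0.64  1.53  0.43  1.09  0.32]
n 8 clock 11.1 q7 0.32 dW mm [-34.1 302.2   5.8] rv [ 0.08  0.17 -4.28]
[0.038, -0.0, -0.001] [0.0, 0.0, -0.5]
[0.038, 0.0, -0.001] [0.0, 0.0, -0.5]
[0.038, 0.001, -0.001] [0.0, 0.0, -0.5]
[0.038, 0.001, -0.001] [0.0, 0.0, -0.5]
[0.038, 0.001, -0.001] [0.0, 0.0, -0.5]
[0.038, 0.002, -0.001] [0.0, 0.0, -0.5]
[0.038, 0.002, -0.001] [0.0, 0.0, -0.5]
[0.038, 0.002, -0.001] [0.0, 0.0, -0.5]
```

View pics/w15.png

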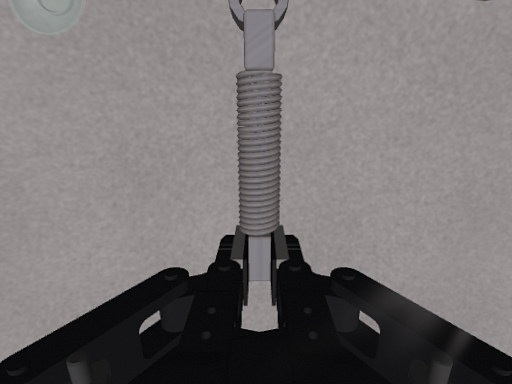

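Held without slip (same pixels: block end v=281). Travel.

Emit:
drive_tool(
  commands=[
    {"linear": [0.025,0,-0.001],"dr": [0,0,-0.5],"jaw": 1},
    {"linear": [0.045,0,-0.001],"dr": [0,0,-0.5],"jaw": 1},
    {"linear": [0.045,0.001,-0.001],"dr": [0,0,-0.5],"jaw": 1},
    {"linear": [0.045,0.001,-0.001],"dr": [0,0,-1],"jaw": 1},
    {"linear": [0.045,0.001,-0.001],"dr": [0,0,-1],"jaw": 1},
    {"linear": [0.045,0.002,-0.001],"dr": [0,0,-0.5],"jaw": 1},
    {"linear": [0.035,0.002,-0.001],"dr": [0,0,0],"jaw": 1},
    {"linear": [0.015,0.002,-0.001],"dr": [0,0,0],"jaw": 1},
  ],
)

```text
clock: 12.15
tcp_pos: [0.53, -0.1038, 0.1591]
orientation: [2.013, 2.408, -0.007]
contact_force: [0.3, -1.3, -1.8]
grip_width: 0.0103
```

Emit:
drive_tool(
  commands=[
    {"linear": [0,0,0],"dr": [0,0,0],"jaw": 1},
    {"linear": [0,0,0],"dr": [0,0,0],"jaw": 1},
    {"linear": [0,0,0],"dr": [0,0,0],"jaw": 1},
  ],
)

```text
clock: 12.52
tcp_pos: [0.5302, -0.1068, 0.1585]
orientation: [2.016, 2.406, -0.009]
contact_force: [-0.7, -0.8, -1.0]
grip_width: 0.0105
```

```bash
python3 - <<'E'
from plan import *
st();plan([.534,-.106,.16],np.radians(10.6),1);save('wrist','w16');st()
E
```

```text
t 12.525 tcp [ 0.5302 -0.1068  0.1585] yaw_y 10.07 zax [-0.0015 -0.0062 -1.    ] F [-0.74 -0.79 -1.02] M [-0.1   0.02 -0.05] w 0.0105 j [ 0.68  0.45 -0.76  1.91  0.39  0.94 -0.09]
n 1 clock 12.53 q7 -0.09 dW mm [3.8 0.8 1.5] rv [-0.15  0.33 -0.53]
[0.0, 0.004, -0.002] [-0.0, 0.5, -0.5]
t 12.575 tcp [ 0.5302 -0.107   0.1584] yaw_y 10.06 zax [-0.0015 -0.0063 -1.    ] F [ 0.16  0.38 -1.97] M [-0.12 -0.02  0.03] w 0.0101 j [ 0.68  0.45 -0.76  1.91  0.39  0.94 -0.09]
```

View pics/w16.png

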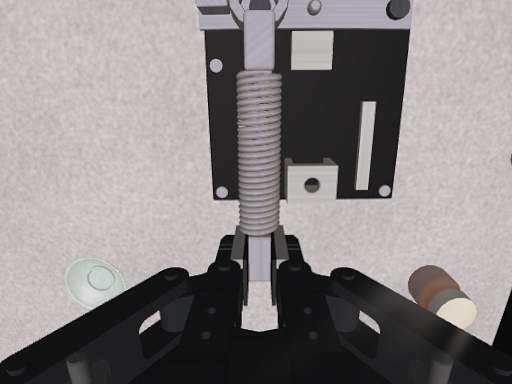

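```bash
python3 - <<'E'
from fit import *
im,c=load('w16'); o=monitor.get_obs(); R=Rt.from_rotvec(o['orientation']).as_matrix()
z=np.hstack([cv2.resize(im[160:210,280:345],None,fx=6,fy=6,interpolation=cv2.INTER_CUBIC),cv2.resize(im[0:50,285:350],None,fx=6,fy=6,interpolation=cv2.INTER_CUBIC)]); cv2.imwrite('pics/z4.png',z[:,:,::-1])
h=onz(c,312,185,.045);p=onz(c,314.5,6,.031);print(h,p,np.hypot(*(p-h)[:2]),np.degrees(np.arctan2(*(p-h)[:2][::-1])))
print((R.T@(h-o['tcp_pos'])*1000).round(1))
E
```

```text
[ 0.57811085 -0.1000468   0.045     ] [0.55034147 0.04395074 0.031     ] 0.14665071025486556 100.91528106370197
[ -0.9  48.7 113.3]
```

View pics/z4.png

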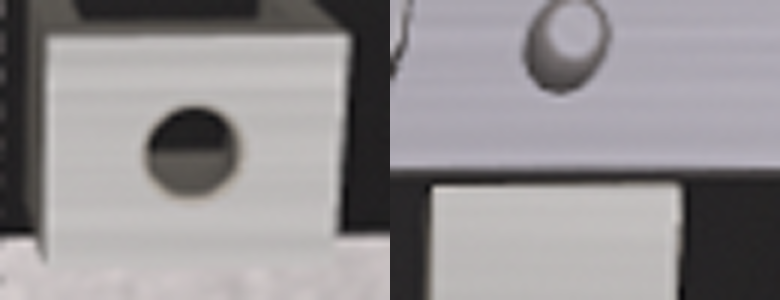

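```bash
python3 - <<'E'
from fit import *
o=monitor.get_obs(); R=Rt.from_rotvec(o['orientation']).as_matrix()
c=viewer.calibration('wrist'); _,c6=load('w16')
for k in(c,c6): print(R.T@(-k['R'].T@k['t']-o['tcp_pos']),R.T@k['R'][2],R.T@k['R'][0])
for u,v in((259.3,281),(259.3,236),(259.5,10)): print((R.T@(onz(c,u,v,o['tcp_pos'][2]+.018)-o['tcp_pos'])*1000).round(1))
h=onz(c6,311.8,184.9,.045);p=onz(c6,315.2,4.3,.031);print(h,p,np.hypot(*(p-h)[:2]),np.degrees(np.arctan2(*(p-h)[:2][::-1])))
E
```

```text
[ 0.07371101  0.00177916 -0.14255717] [-2.83580631e-01 -9.12341569e-05  9.58948391e-01] [-5.77928926e-04  9.99999830e-01 -7.57656083e-05]
[ 0.07371101  0.00177916 -0.14255717] [-2.83580631e-01 -9.12341569e-05  9.58948391e-01] [-5.77928926e-04  9.99999830e-01 -7.57656083e-05]
[-10.6   1.8 -17.9]
[ 13.3   1.8 -18.1]
[105.5   1.9 -18.6]
[ 0.57791473 -0.09998751  0.045     ] [0.5506287  0.04528591 0.031     ] 0.1478137116028764 100.6376639828332
```

```bash
python3 - <<'E'
from plan import *
plan([.5760,-.0998,.086],np.radians(10.6),3,q=.0005,qa=.1)
E
```

```text
n 3 clock 12.57 q7 -0.09 dW mm [ 45.8   7.2 -72.4] rv [-0.15  0.34 -0.54]
[-0.0, 0.0155, 0.024] [-0.0, 0.1, -0.2]
[-0.0005, 0.0155, 0.024] [-0.0, 0.1, -0.2]
[-0.0005, 0.0155, 0.024] [-0.0, 0.1, -0.2]
```

Emit:
drive_tool(
  commands=[
    {"linear": [0,0.0155,0.01],"dr": [0,0.1,-0.2],"jaw": 1},
    {"linear": [-0.0005,0.0155,0.02],"dr": [0,0.1,-0.2],"jaw": 1},
    {"linear": [-0.0005,0.0155,0.025],"dr": [0,0,-0.2],"jaw": 1},
    {"linear": [0,0,0.017],"dr": [0,0,0],"jaw": 1},
    {"linear": [0,0,0],"dr": [0,0,0],"jaw": 1},
    {"linear": [0,0,0],"dr": [0,0,0],"jaw": 1},
  ],
)

```text
clock: 13.32
tcp_pos: [0.5799, -0.1027, 0.0819]
orientation: [2.011, 2.413, -0.006]
contact_force: [-0.2, -0.6, -0.5]
grip_width: 0.0101
```

```bash
python3 - <<'E'
from plan import *
st();plan([.5760,-.0998,.078],np.radians(10.6),1,q=.0005,qa=.1);save('wrist','w17');im,c=save('scene','s17')
b=cv2.resize(im[150:250,180:310],None,fx=6,fy=6,interpolation=cv2.INTER_CUBIC)
cv2.imwrite('pics/s17b.png',b[:,:,::-1]);st()
E
```

```text
t 13.325 tcp [ 0.5799 -0.1027  0.0819] yaw_y 10.39 zax [-0.0018 -0.0031 -1.    ] F [-0.23 -0.63 -0.48] M [-0.08  0.01  0.06] w 0.0101 j [ 0.58  0.61 -0.68  1.85  0.5   0.86 -0.17]
n 1 clock 13.32 q7 -0.17 dW mm [-3.9  2.9 -3.9] rv [-0.13  0.16 -0.21]
[0.0035, -0.0035, 0.004] [-0.1, 0.2, -0.2]
t 13.425 tcp [ 0.5799 -0.103   0.0822] yaw_y 10.38 zax [-0.0014 -0.0035 -1.    ] F [-0.61  0.13 -2.76] M [-0.05 -0.04  0.02] w 0.0102 j [ 0.58  0.61 -0.68  1.85  0.5   0.86 -0.17]
```

View pics/w17.png

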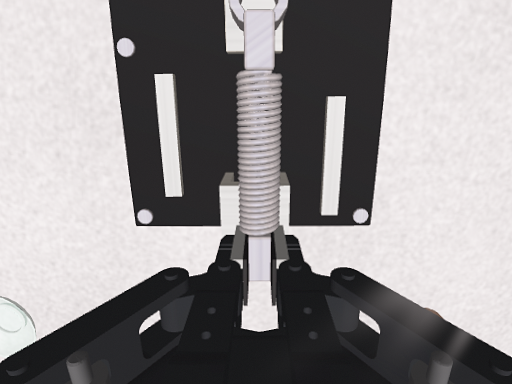

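View pics/s17b.png

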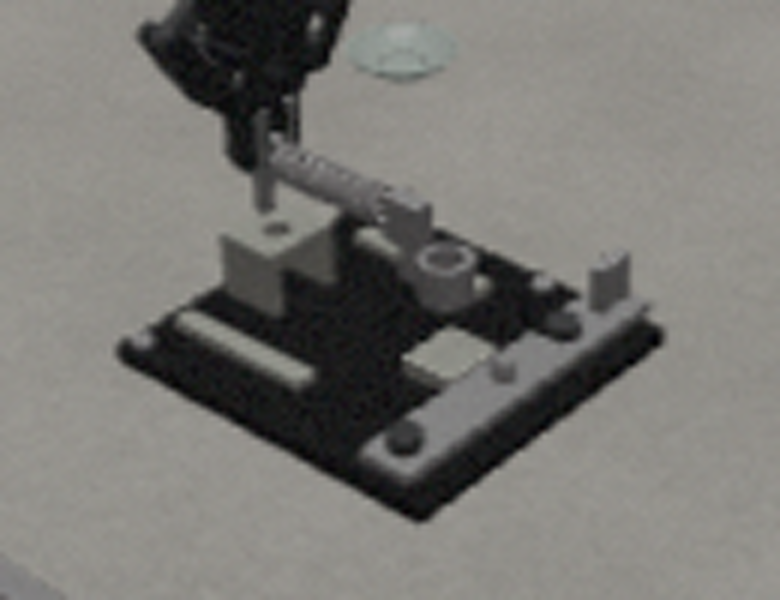

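Emit:
drive_tool(
  commands=[
    {"linear": [0.0035,-0.0035,0.001],"dr": [-0.1,0.2,-0.2],"jaw": 1},
    {"linear": [0,0,0],"dr": [0,0,0],"jaw": 1},
    {"linear": [0,0,0],"dr": [0,0,0],"jaw": 1},
  ],
)

```text
clock: 13.8
tcp_pos: [0.5759, -0.1003, 0.0829]
orientation: [2.006, 2.415, 0.002]
contact_force: [-0.6, 0.4, -2.5]
grip_width: 0.01
```

```bash
python3 - <<'E'
from plan import *
plan([.5760,-.0998,.078],np.radians(10.6),1,q=.0005,qa=.1);st();im,c=save('wrist','w18');im,c=save('scene','s18')
b=cv2.resize(im[150:230,190:290],None,fx=8,fy=8,interpolation=cv2.INTER_CUBIC)
cv2.imwrite('pics/s18b.png',b[:,:,::-1])
off=np.array([.00155,.00153,0])
for n,X in dict(hole=(.5779,-.1,.045)).items():
    u=proj(c,X); print(n,u,(u-[190,150]+.5)*8)
o=monitor.get_obs(); R=Rt.from_rotvec(o['orientation']).as_matrix(); t=o['tcp_pos']+R@[-.0018,0,.028]+off; u=proj(c,t); print('tip',t,u,(u-[190,150]+.5)*8)
E
```

```text
n 1 clock 13.8 q7 -0.17 dW mm [ 0.1  0.5 -4.9] rv [ 0.12  0.05 -0.03]
[0.0005, 0.0, 0.005] [0.1, 0.1, -0.0]
t 13.8 tcp [ 0.5759 -0.1003  0.0829] yaw_y 10.57 zax [ 2.1e-03 -5.0e-04 -1.0e+00] F [-0.56  0.36 -2.5 ] M [-0.12  0.01  0.02] w 0.01 j [ 0.58  0.61 -0.69  1.86  0.5   0.85 -0.17]
hole [225.4822047  188.94496011] [287.85763758 315.55968087]
tip [ 0.57779263 -0.10054517  0.05470955] [225.23118523 186.10574831] [285.84948186 292.84598645]
```

View pics/s18b.png

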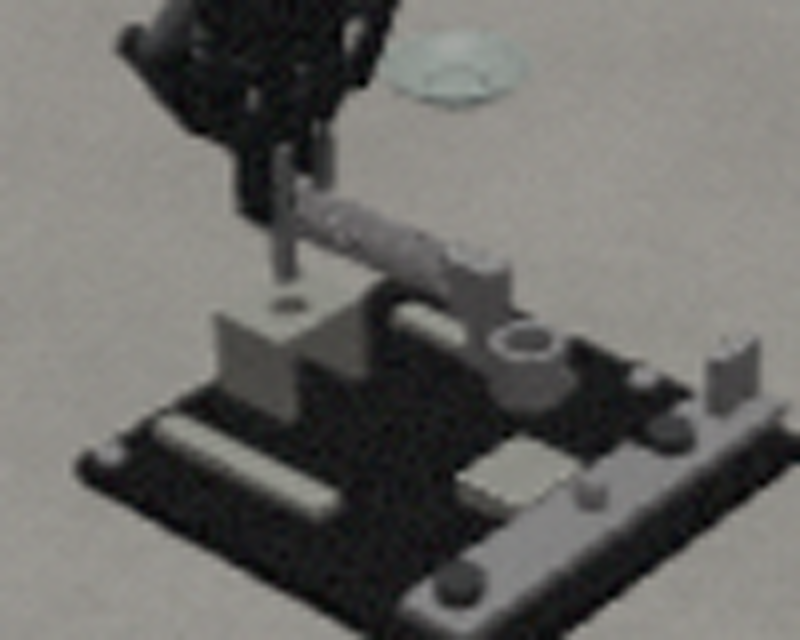

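View pics/w18.png

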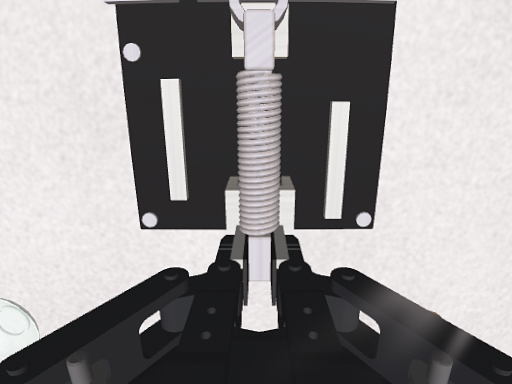

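Emit:
drive_tool(
  commands=[
    {"linear": [0.0005,0,0.008],"dr": [0.1,0,0],"jaw": 1},
    {"linear": [0,0,0.008],"dr": [0,0,0],"jaw": 1},
    {"linear": [0,0,0],"dr": [0,0,0],"jaw": 1},
  ],
)

```text
clock: 14.28
tcp_pos: [0.5756, -0.0998, 0.0652]
orientation: [-2.007, -2.417, 0.001]
contact_force: [0.6, 0.1, -2.0]
grip_width: 0.0101
```

```bash
python3 - <<'E'
from plan import *
plan([.5760,-.0998,.049],np.radians(10.6),1,q=.0005,qa=.1);st()
im,c=save('scene','s19')
b=cv2.resize(im[150:230,190:290],None,fx=8,fy=8,interpolation=cv2.INTER_CUBIC)
cv2.imwrite('pics/s19b.png',b[:,:,::-1])
E
```

```text
n 1 clock 14.28 q7 -0.19 dW mm [  0.4  -0.  -16.2] rv [-0.04  0.03 -0.03]
[-0.0, 0.0005, 0.016] [-0.0, 0.0, -0.0]
t 14.275 tcp [ 0.5756 -0.0998  0.0652] yaw_y 10.57 zax [-6.e-04 -6.e-04 -1.e+00] F [ 0.59  0.1  -1.98] M [-0.04 -0.05 -0.  ] w 0.0101 j [ 0.57  0.63 -0.67  1.87  0.52  0.82 -0.19]
```

View pics/s19b.png

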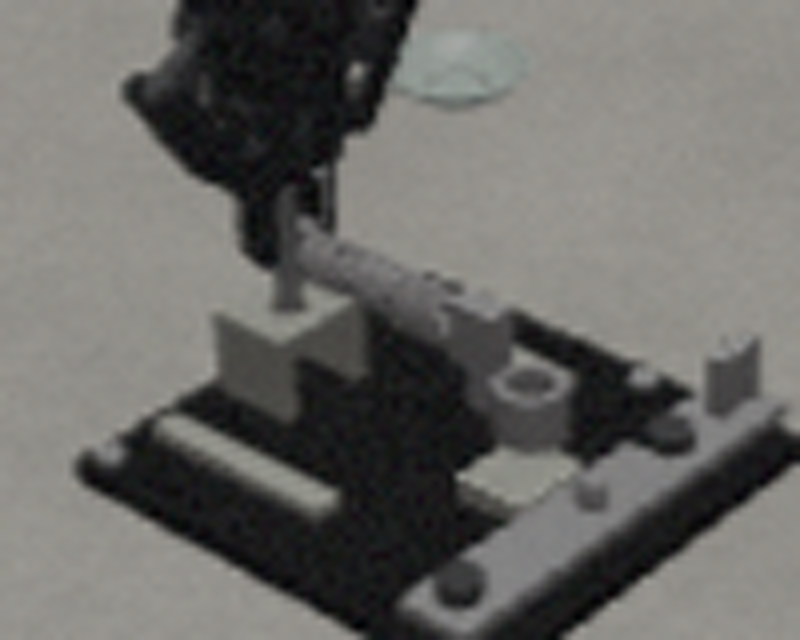

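Pin entered the hole, no contact force. Down the rest.

Emit:
drive_tool(
  commands=[
    {"linear": [0,0,0.007],"dr": [0,0,0],"jaw": 1},
    {"linear": [0,0,0.006],"dr": [0,0,0],"jaw": 1},
    {"linear": [0,0,0.002],"dr": [0,0,0],"jaw": 1},
    {"linear": [0,0,0],"dr": [0,0,0],"jaw": 1},
  ],
)

```text
clock: 14.82
tcp_pos: [0.576, -0.0998, 0.0495]
orientation: [2.007, 2.416, -0.001]
contact_force: [-1.1, -0.6, -0.6]
grip_width: 0.0102
```

```bash
python3 - <<'E'
from plan import *
st()
im,c=save('scene','s20')
b=cv2.resize(im[150:230,190:290],None,fx=8,fy=8,interpolation=cv2.INTER_CUBIC)
cv2.imwrite('pics/s20b.png',b[:,:,::-1])
E
```

```text
t 14.825 tcp [ 0.576  -0.0998  0.0495] yaw_y 10.57 zax [ 1.e-04 -7.e-04 -1.e+00] F [-1.07 -0.55 -0.62] M [-0.14  0.03  0.03] w 0.0102 j [ 0.55  0.65 -0.65  1.88  0.54  0.8  -0.21]
```

View pics/s20b.png

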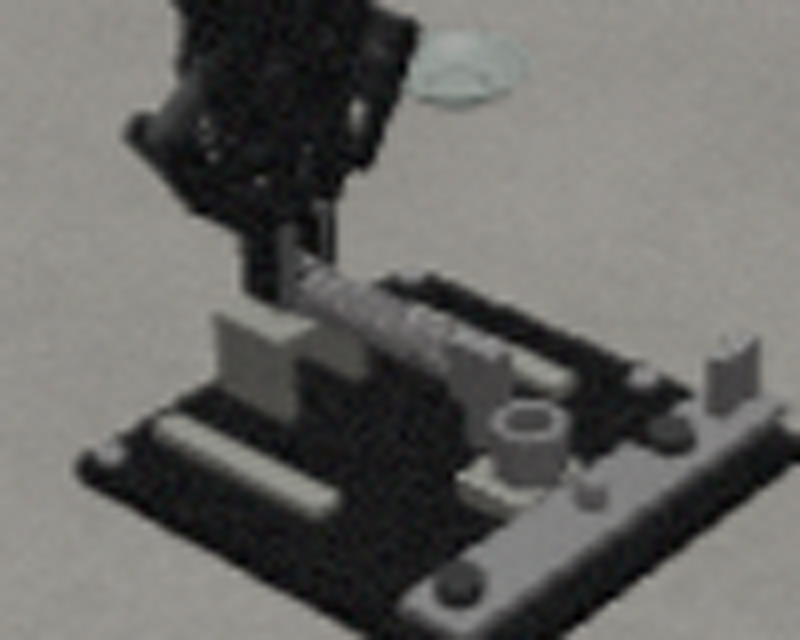

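Emit:
drive_tool(
  commands=[
    {"linear": [0,0,0.001],"dr": [0,0,0],"jaw": 1},
    {"linear": [0,0,0.001],"dr": [0,0,0],"jaw": 1},
    {"linear": [0,0,0],"dr": [0,0,0],"jaw": 1},
  ],
)

```text
clock: 15.25
tcp_pos: [0.5763, -0.0997, 0.0498]
orientation: [2.006, 2.415, -0.002]
contact_force: [0.5, -0.0, -1.2]
grip_width: 0.0102
```

```bash
python3 - <<'E'
from plan import *
st()
E
```

```text
t 15.25 tcp [ 0.5763 -0.0997  0.0498] yaw_y 10.56 zax [ 8.0e-04 -2.2e-03 -1.0e+00] F [ 0.5  -0.05 -1.2 ] M [-0.15 -0.02  0.06] w 0.0102 j [ 0.55  0.65 -0.65  1.88  0.54  0.8  -0.21]
```

Emit:
drive_tool(
  commands=[
    {"linear": [0,0,0.003],"dr": [0,0,0],"jaw": 1},
    {"linear": [0,0,0.002],"dr": [0,0,0],"jaw": 1},
  ],
)

```text
clock: 15.5
tcp_pos: [0.5767, -0.0997, 0.0493]
orientation: [2.005, 2.413, -0.006]
contact_force: [-9.0, 0.2, 19.8]
grip_width: 0.01
```

```bash
python3 - <<'E'
from plan import *
st(); save('wrist','w21');st()
E
```

```text
t 15.5 tcp [ 0.5767 -0.0997  0.0493] yaw_y 10.54 zax [ 7.0e-04 -5.6e-03 -1.0e+00] F [-9.04  0.16 19.79] M [-0.12  1.99 -0.03] w 0.01 j [ 0.55  0.65 -0.65  1.88  0.55  0.8  -0.21]
t 15.55 tcp [ 0.5767 -0.0997  0.0493] yaw_y 10.54 zax [ 7.0e-04 -5.7e-03 -1.0e+00] F [-9.1  -0.88 21.03] M [-0.14  1.96 -0.07] w 0.0102 j [ 0.55  0.65 -0.65  1.88  0.55  0.8  -0.21]
```

View pics/w21.png

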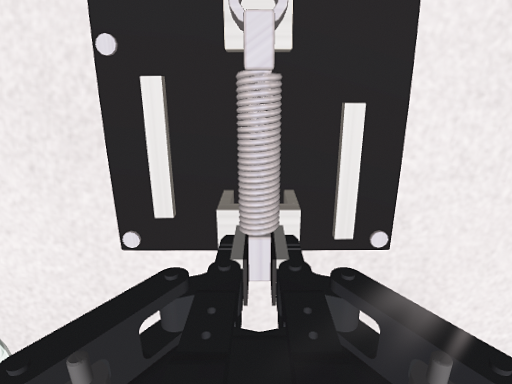

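Emit:
drive_tool(
  commands=[
    {"linear": [0,0,-0.0005],"dr": [0,0,0],"jaw": 0.7},
    {"linear": [0,0,0],"dr": [0,0,0],"jaw": 0.6},
    {"linear": [0,0,0],"dr": [0,0,0],"jaw": 0.6},
    {"linear": [0,0,0],"dr": [0,0,0],"jaw": 0.6},
    {"linear": [0,0,-0.025],"dr": [0,0,0],"jaw": 0.6},
    {"linear": [0,0,-0.02],"dr": [0,0,0],"jaw": 0.6},
    {"linear": [0,0,0],"dr": [0,0,0],"jaw": 0.6},
    {"linear": [0,0,0],"dr": [0,0,0],"jaw": 0.6},
  ],
)

```text
clock: 16.55
tcp_pos: [0.5767, -0.0995, 0.0953]
orientation: [2.006, 2.413, -0.005]
contact_force: [0.4, 0.3, -0.2]
grip_width: 0.0342
```

```bash
python3 - <<'E'
from plan import *
st(); save('wrist','w22');st()
im,c=save('scene','s22')
b=cv2.resize(im[150:230,190:290],None,fx=8,fy=8,interpolation=cv2.INTER_CUBIC)
cv2.imwrite('pics/s22b.png',b[:,:,::-1])
E
```

```text
t 16.55 tcp [ 0.5767 -0.0995  0.0953] yaw_y 10.51 zax [ 9.0e-04 -4.9e-03 -1.0e+00] F [ 0.36  0.26 -0.24] M [-0.01  0.04  0.01] w 0.0342 j [ 0.58  0.59 -0.69  1.85  0.49  0.87 -0.17]
t 16.6 tcp [ 0.5768 -0.0995  0.0953] yaw_y 10.51 zax [ 0.001  -0.0048 -1.    ] F [0.57 0.89 0.2 ] M [ 0.04 -0.03  0.04] w 0.0342 j [ 0.58  0.59 -0.69  1.85  0.49  0.87 -0.17]
```

View pics/w22.png

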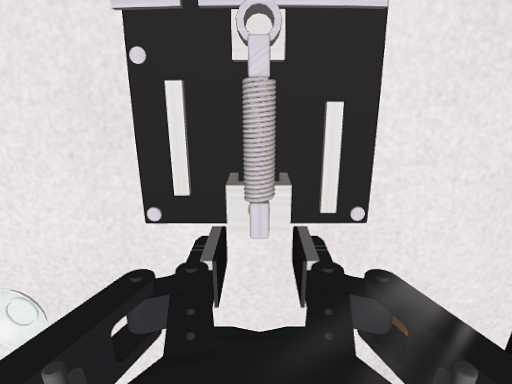

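View pics/s22b.png

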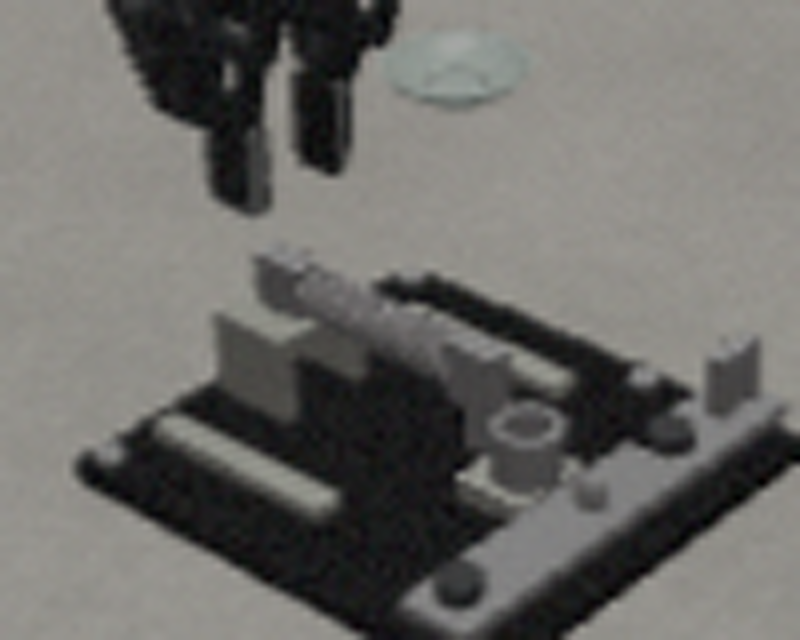

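```bash
python3 - <<'E'
from plan import *
im,c=load('w22'); off=np.array([.00155,.00153,0])
for n,u,v,z in(('eyeblk far',259.5,34,.067),('near',259.5,77,.067),('hk far',259.5,204,.067),('hk near',259.5,237.5,.067),('eyetop',259,21,.043)): print(n,onz(c,u,v,z)-off)
z=cv2.resize(im[0:90,225:295],None,fx=6,fy=6,interpolation=cv2.INTER_CUBIC); cv2.imwrite('pics/z5.png',z[:,:,::-1])
E
```

```text
eyeblk far [0.55796161 0.00336382 0.067     ]
near [ 0.56186305 -0.0176807   0.067     ]
hk far [ 0.57508077 -0.08896349  0.067     ]
hk near [ 0.57914665 -0.11088722  0.067     ]
eyetop [0.55560007 0.01465473 0.043     ]
```

View pics/z5.png

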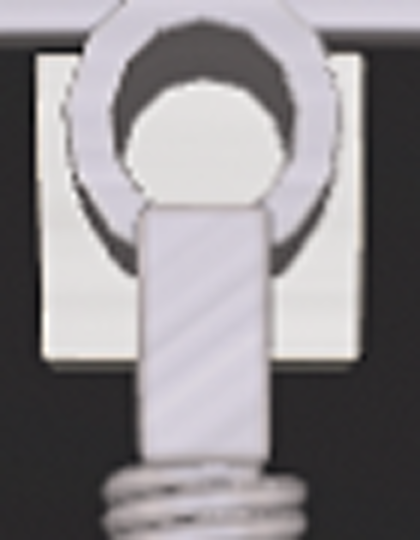

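```bash
python3 - <<'E'
from plan import *
plan([.5597,-.0062,.085],np.radians(10.5),4,q=.0005,qa=.1)
E
```

```text
n 4 clock 16.65 q7 -0.17 dW mm [-17.   93.2 -10.2] rv [-0.01  0.27  0.02]
[0.0235, 0.0, 0.0025] [-0.0, 0.1, 0.0]
[0.0235, 0.0, 0.0025] [-0.0, 0.1, 0.0]
[0.0235, 0.0, 0.0025] [-0.0, 0.1, 0.0]
[0.0235, 0.0, 0.0025] [-0.0, 0.1, 0.0]
```

Emit:
drive_tool(
  commands=[
    {"linear": [0.015,0,0],"dr": [0,0.1,0],"jaw": 0.6},
    {"linear": [0.03,0,0],"dr": [0,0.1,0],"jaw": 0.6},
    {"linear": [0.03,0,0],"dr": [0,0.1,0],"jaw": 0.6},
    {"linear": [0.015,0,0.005],"dr": [0,0,0],"jaw": 0.6},
    {"linear": [0.003,0,0.005],"dr": [0,0,0],"jaw": 0.6},
    {"linear": [0,0,0],"dr": [0,0,0],"jaw": 0.6},
    {"linear": [0,0,0],"dr": [0,0,0],"jaw": 0.6},
  ],
)

```text
clock: 17.52
tcp_pos: [0.5572, -0.0038, 0.0816]
orientation: [-2.006, -2.412, 0.003]
contact_force: [0.2, -0.4, 0.9]
grip_width: 0.0341
```

```bash
python3 - <<'E'
from plan import *
st();plan([.5597,-.0062,.047],np.radians(10.5),1,q=.0005,qa=.1); save('wrist','w23'); st()
E
```

```text
t 17.525 tcp [ 0.5572 -0.0038  0.0816] yaw_y 10.5 zax [-0.0048  0.0013 -1.    ] F [ 0.25 -0.4   0.86] M [-0.   -0.03 -0.02] w 0.0341 j [ 0.44  0.58 -0.7   1.92  0.5   0.83 -0.35]
n 1 clock 17.52 q7 -0.35 dW mm [  2.5  -2.4 -34.6] rv [-0.25 -0.13 -0.  ]
[-0.003, 0.002, 0.0345] [-0.30000000000000004, -0.1, -0.0]
t 17.575 tcp [ 0.5571 -0.004   0.0816] yaw_y 10.48 zax [-0.0048  0.0013 -1.    ] F [-0.61  0.41 -0.45] M [ 0.    0.01 -0.02] w 0.034 j [ 0.44  0.58 -0.7   1.92  0.5   0.83 -0.35]
```

View pics/w23.png

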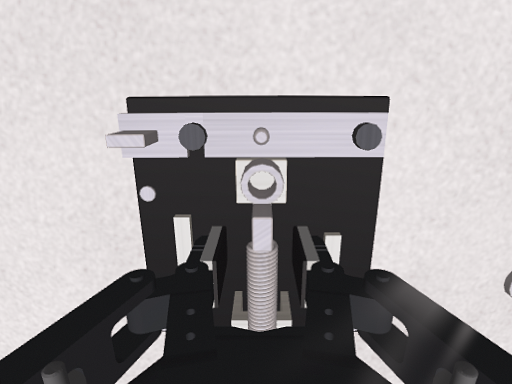

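Emit:
drive_tool(
  commands=[
    {"linear": [-0.003,0.002,0.01],"dr": [-0.3,-0.1,0],"jaw": 0.6},
    {"linear": [0,0,0.013],"dr": [0,0,0],"jaw": 0.6},
    {"linear": [0,0,0.008],"dr": [0,0,0],"jaw": 0.6},
    {"linear": [0,0,0],"dr": [0,0,0],"jaw": 0.6},
  ],
)

```text
clock: 18.08
tcp_pos: [0.5596, -0.0087, 0.0477]
orientation: [2.013, 2.412, -0.0]
contact_force: [-0.3, -0.1, 0.7]
grip_width: 0.0342
```

```bash
python3 - <<'E'
from plan import *
st();plan([.5597,-.0062,.047],np.radians(10.5),1,q=.0005,qa=.1); save('wrist','w24')
E
```

```text
t 18.075 tcp [ 0.5596 -0.0087  0.0477] yaw_y 10.31 zax [ 1.e-04 -1.e-04 -1.e+00] F [-0.34 -0.12  0.66] M [0.05 0.04 0.01] w 0.0342 j [ 0.41  0.63 -0.66  1.94  0.55  0.77 -0.39]
n 1 clock 18.07 q7 -0.39 dW mm [ 0.1  2.5 -0.7] rv [ 0.    0.01 -0.19]
[0.0025, 0.0005, 0.0005] [0.0, 0.0, -0.2]
```

View pics/w24.png

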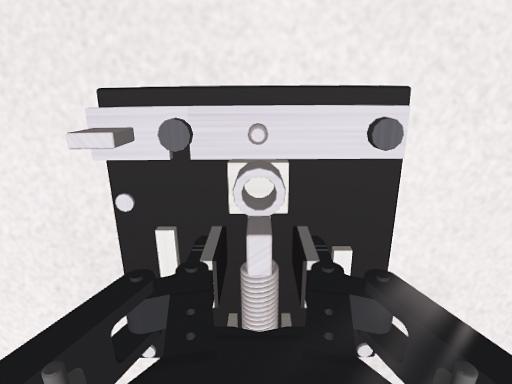

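Emit:
drive_tool(
  commands=[
    {"linear": [0.0025,0.0005,0.001],"dr": [0,0,-0.2],"jaw": 0.7},
    {"linear": [0,0,0],"dr": [0,0,0],"jaw": 0.8},
    {"linear": [0,0,0],"dr": [0,0,0],"jaw": 1},
    {"linear": [0,0,0],"dr": [0,0,0],"jaw": 1},
    {"linear": [0,0,0],"dr": [0,0,0],"jaw": 1},
  ],
  force=80,
)

```text
clock: 18.75
tcp_pos: [0.5603, -0.0056, 0.0478]
orientation: [2.007, 2.415, 0.002]
contact_force: [-0.1, 0.4, -1.1]
grip_width: 0.0101
```

```bash
python3 - <<'E'
from plan import *
st(); save('wrist','w25')
E
```

```text
t 18.75 tcp [ 0.5603 -0.0056  0.0478] yaw_y 10.56 zax [ 1.9e-03 -2.0e-04 -1.0e+00] F [-0.14  0.38 -1.08] M [0.03 0.07 0.01] w 0.0101 j [ 0.41  0.63 -0.66  1.94  0.55  0.77 -0.39]
```

View pics/w25.png

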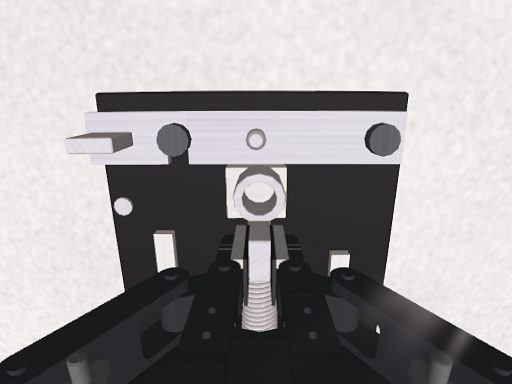

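Gripped. Measure eye and post in this view.

```bash
python3 - <<'E'
from plan import *
im,c=load('w25'); o=monitor.get_obs(); R=Rt.from_rotvec(o['orientation']).as_matrix()
z=cv2.resize(im[120:225,215:305],None,fx=6,fy=6,interpolation=cv2.INTER_CUBIC); cv2.imwrite('pics/z6.png',z[:,:,::-1])
E
```

```text
(no output)
```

View pics/z6.png

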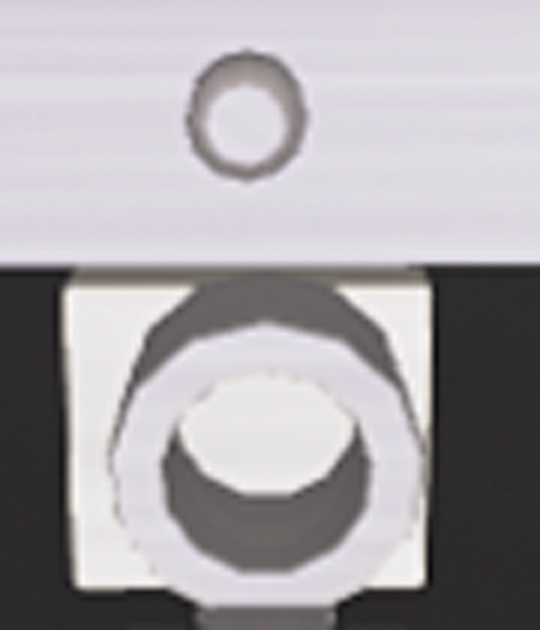

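```bash
python3 - <<'E'
from plan import *
im,c=load('w25'); o=monitor.get_obs(); R=Rt.from_rotvec(o['orientation']).as_matrix()
Z=lambda x,y:((x+.5)/6-.5+215,(y+.5)/6-.5+120)
e=onz(c,*Z(267,470),.0425);p=onz(c,*Z(245,125),.031)
et=R.T@(e-o['tcp_pos']); pt=R.T@(p-o['tcp_pos'])
print('eye',e,et*1e3,'post',p,pt*1e3,'diff mm',(pt-et)*1e3)
E
```

```text
eye [0.55775212 0.01797128 0.0425    ] [23.63388179  1.78709585  5.28503785] post [0.55070696 0.04537262 0.031     ] [51.86786689 -0.13901017 16.76763355] diff mm [28.23398509 -1.92610601 11.4825957 ]
```

Emit:
drive_tool(
  commands=[
    {"linear": [0,0,-0.004],"dr": [0,2.2,0],"jaw": 1},
    {"linear": [0,0,-0.004],"dr": [0,2.2,0],"jaw": 1},
    {"linear": [0,0,-0.004],"dr": [0,2.1,0],"jaw": 1},
    {"linear": [0,0,0],"dr": [0,0,0],"jaw": 1},
    {"linear": [0,0,0],"dr": [0,0,0],"jaw": 1},
  ],
)

```text
clock: 19.42
tcp_pos: [0.5603, -0.0061, 0.0599]
orientation: [-1.95, -2.348, -0.114]
contact_force: [-0.3, 0.4, -1.4]
grip_width: 0.0104
```

```bash
python3 - <<'E'
from plan import *
st(); save('wrist','w26')
im,c=save('scene','s26')
b=cv2.resize(im[150:230,190:290],None,fx=8,fy=8,interpolation=cv2.INTER_CUBIC)
cv2.imwrite('pics/s26b.png',b[:,:,::-1])
E
```

```text
t 19.425 tcp [ 0.5603 -0.0061  0.0599] yaw_y 10.6 zax [-0.0193  0.1131 -0.9934] F [-0.29  0.39 -1.43] M [-0.03 -0.06  0.02] w 0.0104 j [ 0.53  0.65 -0.75  1.91  0.44  0.79 -0.25]
```

View pics/w26.png

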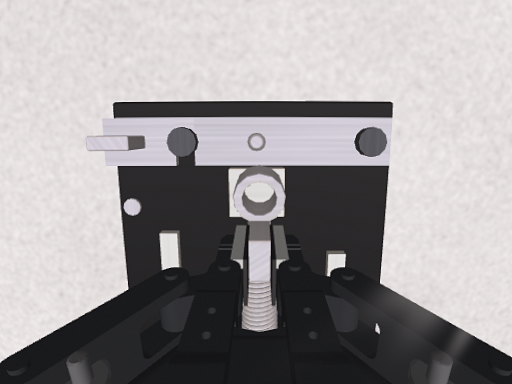

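View pics/s26b.png

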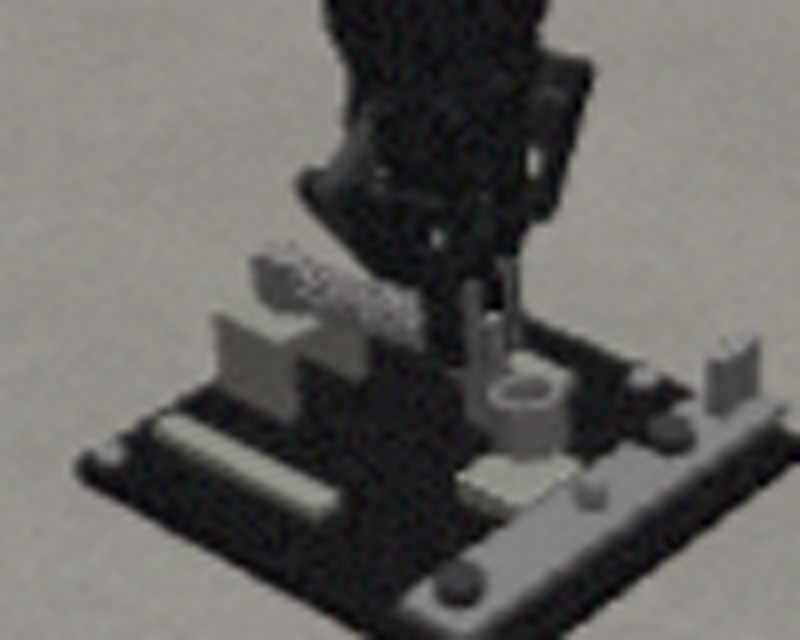

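```bash
cat > eye.py <<'E'
from plan import *
E=np.array([.0222,0,.027]); P=np.array([.54915,.0438])
def rep():
    o=monitor.get_obs(); R=Rt.from_rotvec(o['orientation']).as_matrix(); e=o['tcp_pos']+R@E
    y=R[:,1].copy(); y[2]=0; y/=np.linalg.norm(y); x=np.array([-y[1],y[0],0])
    d=np.r_[P-e[:2],0]; print('eye bottom',e.round(4),'to post along',(d@x*1e3).round(1),'lat',(d@y*1e3).round(1),'tilt',np.degrees(np.arcsin(R[2,0])).round(2),'yaw',np.degrees(np.arctan2(y[1],y[0])).round(2))
    H=np.array([.57635,-.10153,0]); v=np.r_[e[:2],0]-H; print('hole->eye dist',np.hypot(*v[:2]).round(4),'dir-90',(np.degrees(np.arctan2(v[1],v[0]))-90).round(2))
    print('in tool: ',(R.T@d*1e3).round(1)); st()
E
python3 -c "
from eye import *
rep()"
```

```text
eye bottom [0.5556 0.0188 0.0357] to post along 25.8 lat -1.8 tilt 6.59 yaw 10.63
hole->eye dist 0.1221 dir-90 9.76
in tool:  [25.6 -1.8  3. ]
t 19.525 tcp [ 0.5602 -0.0059  0.06  ] yaw_y 10.63 zax [-0.0196  0.113  -0.9934] F [ 0.37  0.03 -1.66] M [-0.31 -0.09 -0.  ] w 0.0098 j [ 0.53  0.65 -0.75  1.91  0.44  0.79 -0.25]
```

Emit:
drive_tool(
  commands=[
    {"linear": [0.004,-0.0004,0],"dr": [0,0,-0.2],"jaw": 1},
    {"linear": [0.007,-0.0004,0],"dr": [0,0,-0.2],"jaw": 1},
    {"linear": [0.007,-0.0004,0],"dr": [0,0,-0.1],"jaw": 1},
    {"linear": [0.005,-0.0002,0],"dr": [0,0,0],"jaw": 1},
    {"linear": [0,0,0],"dr": [0,0,0],"jaw": 1},
    {"linear": [0,0,0],"dr": [0,0,0],"jaw": 1},
  ],
)

```text
clock: 20.27
tcp_pos: [0.5545, 0.0143, 0.0619]
orientation: [-1.941, -2.362, -0.108]
contact_force: [1.9, -5.0, -3.3]
grip_width: 0.0102
```

```bash
python3 - <<'E'
from eye import *
rep(); save('wrist','w27')
E
```

```text
eye bottom [0.5497 0.0388 0.0374] to post along 5.0 lat 0.4 tilt 6.22 yaw 11.15
hole->eye dist 0.1429 dir-90 10.76
in tool:  [5.  0.4 0.5]
t 20.275 tcp [0.5545 0.0143 0.0619] yaw_y 11.15 zax [-0.019   0.1066 -0.9941] F [ 1.87 -4.96 -3.26] M [-1.2  -0.43  0.03] w 0.0102 j [ 0.5   0.63 -0.75  1.92  0.45  0.78 -0.28]
```

View pics/w27.png

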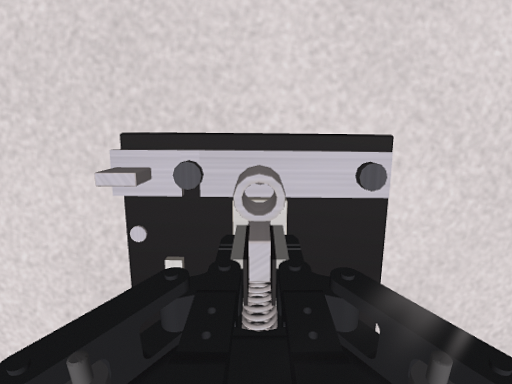

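Emit:
drive_tool(
  commands=[
    {"linear": [0.004,0,0],"dr": [0,0.1,0.1],"jaw": 1},
    {"linear": [0.003,0,0],"dr": [0,0,0],"jaw": 1},
    {"linear": [0,0,0],"dr": [0,0,0],"jaw": 1},
    {"linear": [0,0,0],"dr": [0,0,0],"jaw": 1},
  ],
)

```text
clock: 20.82
tcp_pos: [0.5541, 0.0175, 0.062]
orientation: [-1.948, -2.36, -0.105]
contact_force: [2.2, -4.4, -4.2]
grip_width: 0.0103
```

```bash
python3 - <<'E'
from eye import *
rep(); im,c=save('wrist','w28')
z=cv2.resize(im[120:290,190:330],None,fx=4,fy=4,interpolation=cv2.INTER_CUBIC); 
im,c=save('scene','s28')
b=cv2.resize(im[170:230,220:290],None,fx=8,fy=8,interpolation=cv2.INTER_CUBIC)
cv2.imwrite('pics/z8.png',z[:600,:,::-1]);cv2.imwrite('pics/s28b.png',b[:,:,::-1])
E
```

```text
eye bottom [0.5494 0.042  0.0375] to post along 1.9 lat 0.1 tilt 6.05 yaw 10.92
hole->eye dist 0.146 dir-90 10.62
in tool:  [1.9 0.1 0.2]
t 20.825 tcp [0.5541 0.0175 0.062 ] yaw_y 10.92 zax [-0.0179  0.1039 -0.9944] F [ 2.22 -4.38 -4.16] M [-1.24 -0.53  0.12] w 0.0103 j [ 0.49  0.63 -0.75  1.93  0.45  0.78 -0.29]
```

View pics/z8.png

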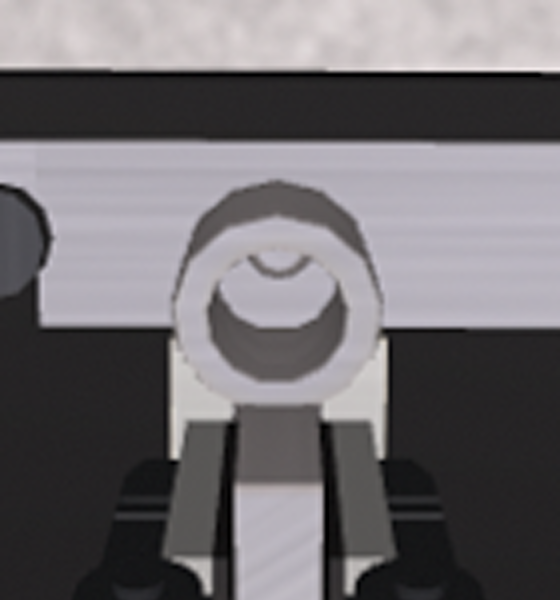

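View pics/s28b.png

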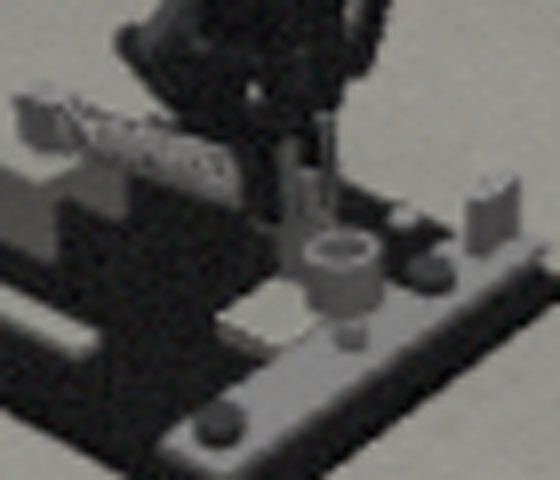

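```bash
cat >> eye.py <<'E'
def tgt(tilt,zb,fwd=.0005,lat=0,yaw=10.64):
    o=monitor.get_obs(); R=Rt.from_rotvec(o['orientation']).as_matrix()
    a=np.radians(yaw); t=np.radians(tilt); y=np.array([np.cos(a),np.sin(a),0]); xh=np.array([-y[1],y[0],0]); x=np.cos(t)*xh+np.array([0,0,np.sin(t)]); z=np.cross(x,y)
    Rg=np.array([x,y,z]).T; e=np.r_[P,zb]+xh*fwd+y*lat; p=e-Rg@E
    print(tilt,zb,'tool move mm',(R.T@(p-o['tcp_pos'])*1e3).round(1),'dr',np.degrees(Rt.from_matrix(R.T@Rg).as_rotvec()).round(2))
E
python3 - <<'E'
from eye import *
tgt(6,.0375);tgt(4.5,.0325);tgt(2,.026);tgt(0,.0203)
E
```

```text
6 0.0375 tool move mm [ 2.4 -0.   0.2] dr [ 0.09 -0.05  0.28]
4.5 0.0325 tool move mm [ 2.6 -0.   4.6] dr [ 0.09 -1.55  0.28]
2 0.026 tool move mm [ 3.2 -0.  10.2] dr [ 0.1  -4.05  0.28]
0 0.0203 tool move mm [ 3.6 -0.  15.1] dr [ 0.11 -6.05  0.28]
```

Emit:
drive_tool(
  commands=[
    {"linear": [0.003,0,0],"dr": [0,0,0.2],"jaw": 1},
    {"linear": [0.001,0,0.002],"dr": [0,-0.8,0],"jaw": 1},
    {"linear": [0.0005,0,0.002],"dr": [0,-0.7,0],"jaw": 1},
    {"linear": [0,0,0],"dr": [0,0,0],"jaw": 1},
  ],
)

```text
clock: 21.42
tcp_pos: [0.5545, 0.0181, 0.0579]
orientation: [-1.972, -2.373, -0.076]
contact_force: [2.3, -6.8, -2.6]
grip_width: 0.0099
```

```bash
python3 - <<'E'
from eye import *
rep();tgt(4.5,.0325);tgt(2,.026);tgt(0,.0203); im,c=save('wrist','w29')
z=cv2.resize(im[120:290,190:330],None,fx=4,fy=4,interpolation=cv2.INTER_CUBIC); cv2.imwrite('pics/z9.png',z[:600,:,::-1])
E
```

```text
eye bottom [0.5502 0.0419 0.0326] to post along 2.1 lat -0.7 tilt 4.22 yaw 10.55
hole->eye dist 0.1458 dir-90 10.34
in tool:  [ 2.1 -0.7  0.2]
t 21.425 tcp [0.5545 0.0181 0.0579] yaw_y 10.55 zax [-0.0109  0.0727 -0.9973] F [ 2.31 -6.78 -2.59] M [-1.34 -0.49  0.06] w 0.0099 j [ 0.45  0.63 -0.72  1.93  0.48  0.77 -0.34]
4.5 0.0325 tool move mm [ 2.4 -0.6  0.4] dr [ 0.15  0.29 -0.07]
2 0.026 tool move mm [ 3.1 -0.6  6. ] dr [ 0.15 -2.21 -0.08]
0 0.0203 tool move mm [ 3.7 -0.6 10.9] dr [ 0.15 -4.21 -0.08]
```

View pics/z9.png

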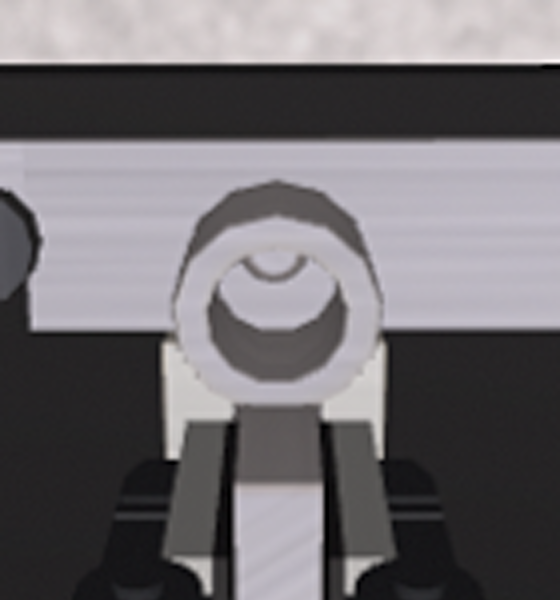

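Emit:
drive_tool(
  commands=[
    {"linear": [0.004,-0.0005,0],"dr": [0,0.2,0],"jaw": 1},
    {"linear": [0.002,0,0],"dr": [0,0,0],"jaw": 1},
  ],
)

```text
clock: 21.72
tcp_pos: [0.554, 0.0215, 0.0584]
orientation: [-1.974, -2.372, -0.077]
contact_force: [3.4, -6.4, -2.7]
grip_width: 0.0098
```

```bash
python3 - <<'E'
from eye import *
rep();tgt(4.5,.0325);tgt(2,.026);tgt(0,.0203); im,c=save('wrist','w30')
z=cv2.resize(im[120:290,190:330],None,fx=4,fy=4,interpolation=cv2.INTER_CUBIC); cv2.imwrite('pics/z10.png',z[:600,:,::-1])
E
```

```text
eye bottom [0.5497 0.0453 0.0331] to post along -1.4 lat -0.8 tilt 4.24 yaw 10.46
hole->eye dist 0.1492 dir-90 10.28
in tool:  [-1.4 -0.8 -0.1]
t 21.725 tcp [0.554  0.0215 0.0584] yaw_y 10.46 zax [-0.01    0.0734 -0.9973] F [ 3.44 -6.4  -2.7 ] M [-1.42 -0.52  0.1 ] w 0.0098 j [ 0.45  0.62 -0.72  1.94  0.47  0.77 -0.35]
4.5 0.0325 tool move mm [-1.  -0.7  0.6] dr [ 0.21  0.26 -0.16]
2 0.026 tool move mm [-0.3 -0.7  6.2] dr [ 0.21 -2.24 -0.17]
0 0.0203 tool move mm [ 0.3 -0.7 11.1] dr [ 0.21 -4.24 -0.17]
```

View pics/z10.png

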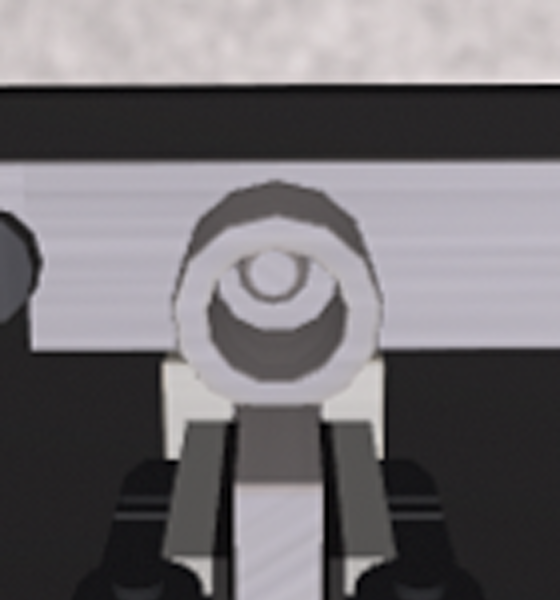

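Emit:
drive_tool(
  commands=[
    {"linear": [0.0005,-0.0003,0.003],"dr": [0,-1,0],"jaw": 1},
    {"linear": [0.0005,-0.0002,0.003],"dr": [0,-1,0],"jaw": 1},
    {"linear": [0.0005,0,0.001],"dr": [0,-0.2,0],"jaw": 1},
  ],
)

```text
clock: 22.15
tcp_pos: [0.5548, 0.0199, 0.0519]
orientation: [-2.0, -2.398, -0.036]
contact_force: [2.0, -6.2, -0.3]
grip_width: 0.0103
```

```bash
python3 - <<'E'
from eye import *
rep();tgt(2,.026);tgt(0,.0203); im,c=save('wrist','w31')
z=cv2.resize(im[120:290,190:330],None,fx=4,fy=4,interpolation=cv2.INTER_CUBIC); cv2.imwrite('pics/z11.png',z[:600,:,::-1])
E
```

```text
eye bottom [0.5509 0.0425 0.0255] to post along 1.6 lat -1.4 tilt 1.69 yaw 10.34
hole->eye dist 0.1463 dir-90 10.04
in tool:  [ 1.6 -1.4  0. ]
t 22.15 tcp [0.5548 0.0199 0.0519] yaw_y 10.34 zax [-3.000e-04  2.990e-02 -9.996e-01] F [ 2.03 -6.23 -0.28] M [-1.6  -0.44 -0.02] w 0.0103 j [ 0.4   0.62 -0.69  1.94  0.52  0.76 -0.4 ]
2 0.026 tool move mm [ 1.9 -1.2 -0.3] dr [ 0.3   0.31 -0.29]
0 0.0203 tool move mm [ 2.7 -1.2  4.6] dr [ 0.29 -1.69 -0.3 ]
```

View pics/z11.png

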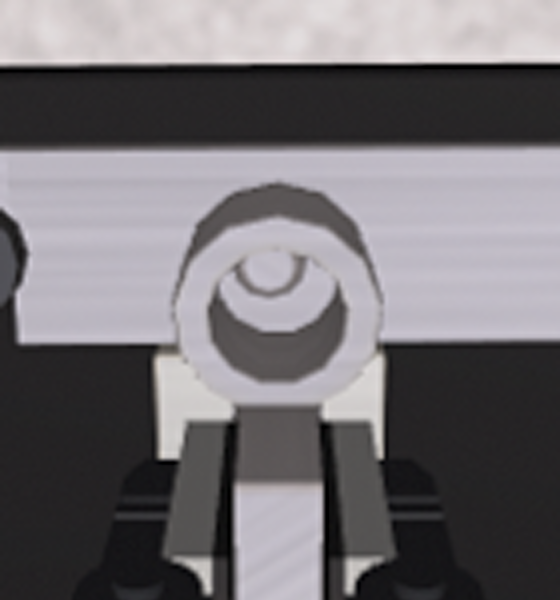

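Emit:
drive_tool(
  commands=[
    {"linear": [0.003,-0.0012,0.0015],"dr": [0.2,-0.6,-0.2],"jaw": 1},
    {"linear": [0.001,0,0.002],"dr": [0,-0.7,0],"jaw": 1},
    {"linear": [0.001,0,0.002],"dr": [0,-0.4,0],"jaw": 1},
  ],
)

```text
clock: 22.58
tcp_pos: [0.5546, 0.021, 0.0477]
orientation: [2.006, 2.408, -0.003]
contact_force: [-3.7, -6.8, 16.1]
grip_width: 0.0099
```

```bash
python3 - <<'E'
from eye import *
rep();tgt(0,.0203); im,c=save('wrist','w32')
z=cv2.resize(im[120:290,190:330],None,fx=4,fy=4,interpolation=cv2.INTER_CUBIC); 
im,c=save('scene','s32')
b=cv2.resize(im[170:230,200:290],None,fx=8,fy=8,interpolation=cv2.INTER_CUBIC)
cv2.imwrite('pics/s32b.png',b[:,:,::-1]);cv2.imwrite('pics/z12.png',z[:600,:,::-1])
E
```

```text
eye bottom [0.5507 0.0427 0.0205] to post along 1.4 lat -1.3 tilt -0.41 yaw 10.4
hole->eye dist 0.1465 dir-90 10.1
in tool:  [ 1.4 -1.3 -0. ]
t 22.575 tcp [0.5546 0.021  0.0477] yaw_y 10.4 zax [ 0.0043 -0.0065 -1.    ] F [-3.66 -6.83 16.07] M [-1.74  0.84 -0.02] w 0.0099 j [ 0.35  0.62 -0.66  1.95  0.55  0.76 -0.45]
0 0.0203 tool move mm [ 1.7 -1.1  0.4] dr [ 0.17  0.41 -0.24]
```

View pics/z12.png

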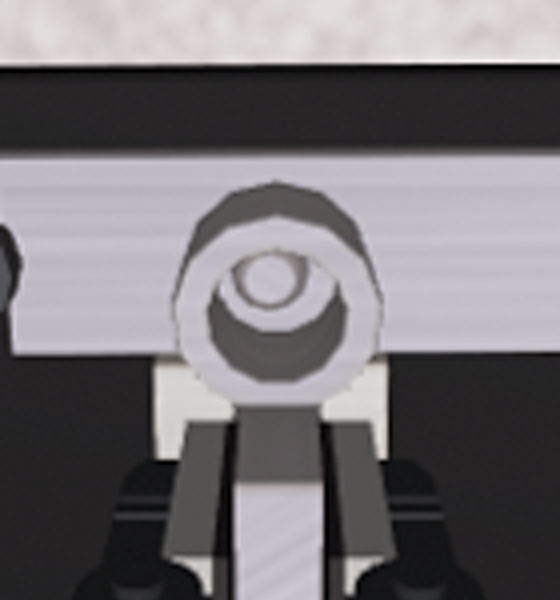

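View pics/s32b.png

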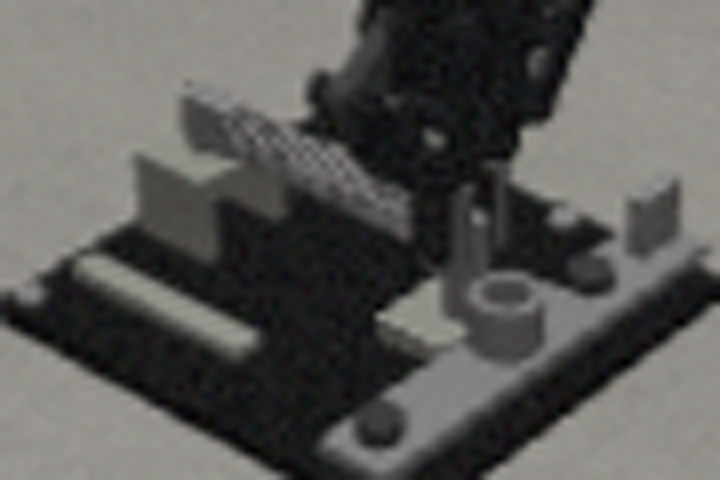

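Emit:
drive_tool(
  commands=[
    {"linear": [-0.002,0,0.001],"dr": [0,0,0],"jaw": 1},
    {"linear": [-0.001,0,0.0005],"dr": [0,0.2,0],"jaw": 1},
    {"linear": [0,0,0],"dr": [0,0,0],"jaw": 0.75},
    {"linear": [0,0,0],"dr": [0,0,0],"jaw": 0.65},
    {"linear": [0,0,0],"dr": [0,0,0],"jaw": 0.6},
    {"linear": [0,0,0],"dr": [0,0,0],"jaw": 0.6},
  ],
  force=60,
)

```text
clock: 23.42
tcp_pos: [0.5549, 0.0226, 0.048]
orientation: [2.006, 2.414, 0.006]
contact_force: [0.6, 0.3, -0.6]
grip_width: 0.0344
```

```bash
python3 - <<'E'
from eye import *
st(); im,c=save('wrist','w33')
E
```

```text
t 23.425 tcp [0.5549 0.0226 0.048 ] yaw_y 10.55 zax [ 0.0045  0.001  -1.    ] F [ 0.62  0.28 -0.59] M [-0.05 -0.01 -0.03] w 0.0344 j [ 0.36  0.62 -0.66  1.95  0.55  0.76 -0.44]
```

View pics/w33.png

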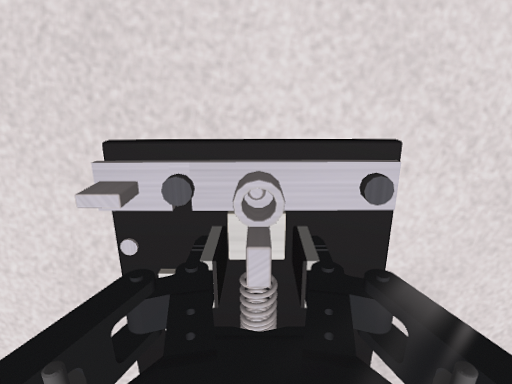

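Eye stays on the post at (259,193). Retreat straight up and check.

Emit:
drive_tool(
  commands=[
    {"linear": [0,0,-0.015],"dr": [0,0,0],"jaw": 0.6},
    {"linear": [0,0,-0.03],"dr": [0,0,0],"jaw": 0.5},
    {"linear": [-0.02,0,-0.04],"dr": [0,0,0],"jaw": 0.5},
    {"linear": [-0.04,0,-0.03],"dr": [0,0,0],"jaw": 0.5},
    {"linear": [-0.02,0,-0.02],"dr": [0,0,0],"jaw": 0.5},
    {"linear": [0,0,0],"dr": [0,0,0],"jaw": 0.5},
    {"linear": [0,0,0],"dr": [0,0,0],"jaw": 0.5},
    {"linear": [0,0,0],"dr": [0,0,0],"jaw": 0.5},
  ],
)

```text
clock: 24.48
tcp_pos: [0.5689, -0.0548, 0.1914]
orientation: [1.999, 2.419, 0.009]
contact_force: [-0.0, 0.2, -0.6]
grip_width: 0.0427
```

```bash
python3 - <<'E'
from eye import *
st(); im,c=save('wrist','w34')
cv2.imwrite('pics/w34b.png',cv2.resize(im[:260,90:430],None,fx=2.3,fy=2.3,interpolation=cv2.INTER_CUBIC)[:,:,::-1])
im,c=save('scene','s34')
b=cv2.resize(im[160:235,200:300],None,fx=8,fy=8,interpolation=cv2.INTER_CUBIC)
cv2.imwrite('pics/s34b.png',b[:,:,::-1]); save('top','t34')
E
```

```text
t 24.475 tcp [ 0.5689 -0.0548  0.1914] yaw_y 10.85 zax [ 0.006   0.0022 -1.    ] F [-0.04  0.22 -0.6 ] M [0.05 0.02 0.09] w 0.0427 j [ 0.59  0.45 -0.77  1.81  0.37  1.02 -0.14]
```

View pics/w34b.png

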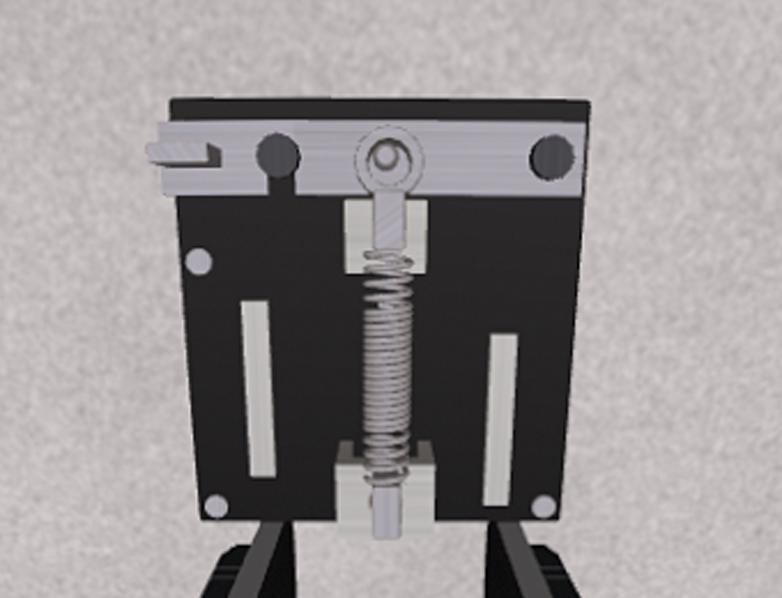

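View pics/s34b.png

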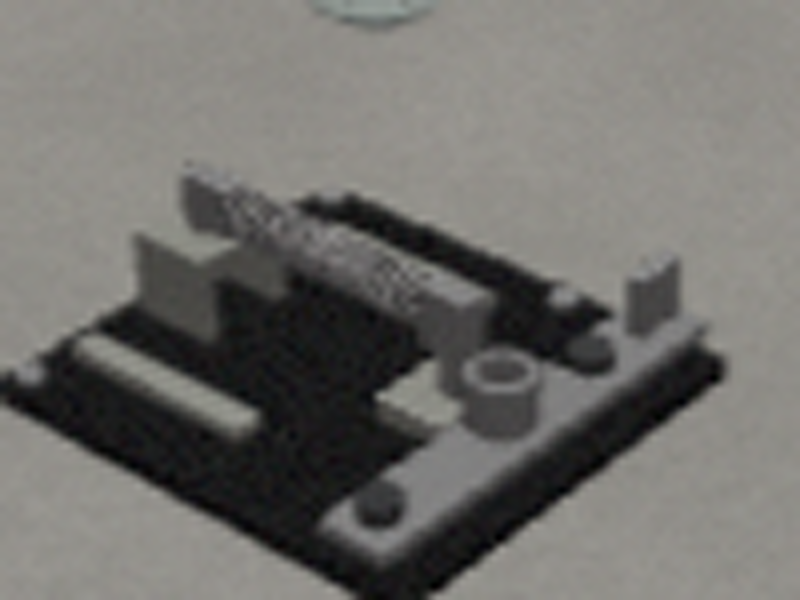

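View pics/t34.png

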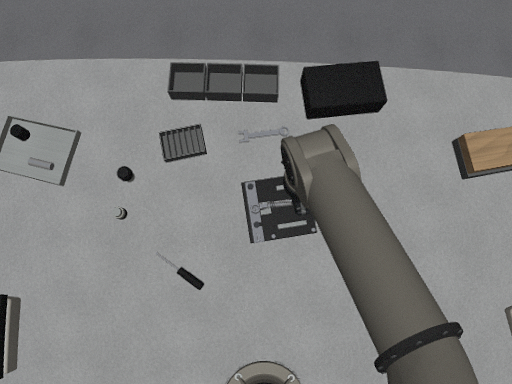

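```bash
python3 - <<'E'
from h import *
im,c=load('s34'); cw=load('w34')[1]
off=np.array([.00155,.00153,0]); d=np.array([-.1845,.9828,0]); H=np.array([.57635,-.10153,.021])+off; n=np.array([.9828,.1845,0])
H=H+d*.002
for nm,x,y,z in(('hook rear top',-10,0,46),('hook rear top L',-10,-6,46),('hook rear top R',-10,6,46),('hook front top',14,0,46),('hook rear bot',-10,6,24),('eyeblk front top',130.5,0,46),('eyeblk rear',108.5,0,46),('eye top',142.5,0,22),('eye bot',142.5,0,0)):
    X=H+d*x/1e3+n*y/1e3+[0,0,z/1e3]; u=proj(c,X);w=proj(cw,X)
    print(nm,'s34b',((u-[200,160]+.5)*8).round(0),'w34b',((w-[90,0]+.5)*2.3).round(0))
z=cv2.resize(im[172:205,215:245],None,fx=18,fy=18,interpolation=cv2.INTER_CUBIC);cv2.imwrite('pics/z13.png',z[:,:,::-1])
w=load('w34')[0]; z=cv2.resize(w[50:240,225:290],None,fx=3.1,fy=3.1,interpolation=cv2.INTER_CUBIC);cv2.imwrite('pics/z14.png',z[:,:,::-1])
E
```

```text
hook rear top s34b [189. 178.] w34b [385. 541.]
hook rear top L s34b [201. 172.] w34b [371. 541.]
hook rear top R s34b [178. 185.] w34b [399. 541.]
hook front top s34b [236. 199.] w34b [385. 488.]
hook rear bot s34b [182. 235.] w34b [398. 520.]
eyeblk front top s34b [477. 309.] w34b [386. 191.]
eyeblk rear s34b [429. 287.] w34b [386. 252.]
eye top s34b [504. 379.] w34b [386. 163.]
eye bot s34b [504. 430.] w34b [386. 167.]
```

View pics/z13.png

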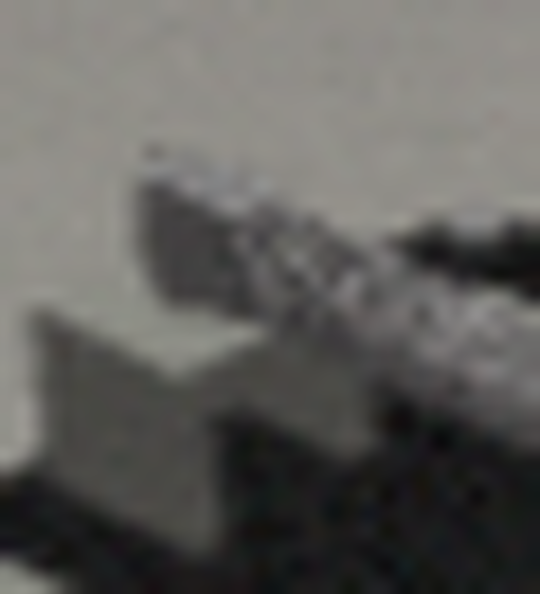

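```bash
python3 -c "
from h import *
print(job.hand_in())"
```

```text
the job is handed in; nothing more can be done
None
```

The job is handed in at about 24.6 s of the 56 s allowed, and the last pictures show all three steps done in the order asked. No verdict is reported.

1. **Strap:** I swung it home by its tab until it met the stop at about 8 N, with the bolt head deep in the slot. The final wrist view shows it still home.
2. **Hook pin:** I lowered it into the lug hole without resistance until the block sat on the lug. A check push of about 20 N found a hard stop at the expected height. After release the spring lay level, with the eye on the rest pad.
3. **Eye:** I gripped its block, tilted and stretched the spring, and lowered the eye over the post until its bottom met the strap at about 16 N. I then let go and backed off. The final wrist view shows the post inside the bore and the coil stretched.

**Disagreements and limits of the checks:**
- **Camera offsets:** The wrist camera was about 1.5 mm off in both x and y, which I corrected for. In the final scene view the hook, eye and lug all appear about 1 pixel (3 mm) higher than computed. Because the shift is nearly the same for all three, I took it as calibration and not as a lifted hook or eye.
- **Bystanders:** Those visible in the final pictures appear unmoved to the eye. The arm hid the jar and most of the dish in the last top view, so I did not confirm those two there.

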